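Build up the mainshaft of a printed gearbox on its end plate

ROBOT

A 6-joint arm with a two-finger parallel gripper is mounted at the origin on the work surface. World frame = base frame: x ahead of the robot, y to its left, z up, the work surface at z = 0. Lengths are in m, angles in rad, forces in N, time in s.
With the tool pointing down it reaches from about 0.35 to 0.925 m from the base axis. Payload 6.4 kg.
Tool frame: the origin (TCP) lies at the very end of the fingers, on their centre line; the grasp point (between the pads) lies 19 mm behind it; z points along the fingers, y is the direction in which the jaws open and shut (so a half turn about z gives the same grasp; the last joint's range is limited). The gripper opens to 94 mm and grips with 3 to 60 N. Pads are 16 mm wide; open, the fingers measure 119 mm over their backs; the gripper's body (75 mm by 177 mm) begins 78 mm behind the grasp point.
Start: joints at [1.019, 0.245, 1.558, -0, 1.339, -0.174], TCP at [0.24, 0.604, 0.182] pointing down, gripper open.
Joint ranges: [-3.13, 3.13], [-1.02, 2.26], [0.13, 2.54], [-0.95, 4.09], [0.21, 2.88], [-2.74, 2.74]. Speed limits (rad/s): [2.57, 2.57, 3.14, 3.14, 3.14, 3.14].

INTERFACE

Orientations are given as a 3x3 rotation matrix whose columns are the frame's x, y, z axes.
In Python, from bench import robot gives the robot as it stands.
- The arm moves only by the tool drive_tool, never from a script. Its argument "deltas" is a list of rows, each a list of 3 entries, a list of its own where there are three numbers: the shift along the tool's x, y, z in m, then the turn about the tool's z in degrees, then the finger opening in m, from 0 to 0.094. A call has 1 to 20 rows; each row is the pose to reach, as a shift and turn from the pose measured when the call began, along the tool's axes at that moment; what a row does not reach only later rows make up. A row lasts 1/10 s, in which the tool goes at most 50 mm and 8.59 degrees, less where a joint would pass 70% of its speed; a pose out of reach is approached as far as the arm can. A call with a gripper value outside its range is refused whole. The fingers move at their own pace and stop on an object; "newtons" is the grip in N (left out, the last holds). Time passes only in rows, so rows that repeat a pose let the fingers close. It gives the time, the measured TCP pose, the force and the opening at its end, in the units of the state.
- robot.read_state(): the state, without advancing time (a new reading comes with each control period).
- robot.get_image(name): name is "scene" or "top"; returns a dict with "color" (420x560x3 uint8, red, green, blue), "camera_matrix" (3x3 intrinsics, pixels), "R" (3x3) and "t" (3): a world point X has camera coordinates R X + t. Camera axes: x right, y down, z forward; pixel columns grow to the right and rows downward; lengths in m; the calibration is good to about 2 mm. A picture is of the moment at which its call begins. There is no depth.
- robot.close_job(): hands the job in, once; it reports no verdict.
The state is a dict: "clock": time; "joint_pos": joint angles; "qvel": joint speeds; "joint_torque": joint torques, N m; "ee_pos": TCP position; "orientation": TCP orientation; "ft_force": force on the tool from outside, world axes, zero at the start; "moment": the same for the moment, N m; "grip_width": finger opening in m.
Only numpy, scipy, OpenCV 4.12 (cv2) and the standard library are available. Lean on these libraries where they do the work, as an engineer would, in place of code of your own. Each camera call takes 0.05 s, during which the arm holds its last target. There are 200 camera calls.

TASK

Build up the gearbox on its end plate: lift the tall plain shaft out of the rack and stand it in the plate's open bearing, then put the large gear on it down to the shoulder, the spacer sleeve on top of that and the small gear on top of the sleeve, so that the sleeve is between the two gears. Put the idler gear, hub up, on the stub axle beside the shaft. Lower every part until it rests on what is under it instead of letting it fall down the shaft, and leave the other two spindles in the rack and the mouse as they are.

Things in the scene. Friction and masses are not known exactly. Their poses are not given: they have to be found in the camera images.
- shaft_mid (a point): Cream mainshaft, 80 mm long, upright in a plywood rack, tallest of three there. From below: coned foot 14 mm across, 18 long; shoulder 28 across, 6 thick; plain part to hold, 12 across, 56 long, its last 6 mm a cone to 6 across. Point: on the axis (z up), mid plain part, 34 mm above the shoulder's underside, 28 below the tip, 64 above the bench at the start.
- knob_spindle_mid (a point): Spindle in the same rack, stays there: same foot and shoulder, 10 mm stem, wide round head 24 mm across whose top is 52 mm above the rack block. Point: on its axis, 27 mm above the block. The block is 30 mm high, 50 wide, with 3 holes in a straight row 36 mm apart; shoulders rest on it.
- short_spindle_mid (a point): Spindle in the same rack, stays there: same foot and shoulder, thick short top 20 mm across ending 28 mm above the block. Point: on its axis, 17 mm above the block. The rack's end walls, 66 mm above the bench, stand 30 mm beyond the outer holes, so the only room for fingers is on the two open long sides, closing across the row.
- large_gear_mid (a point): Large black gear lying flat on the bench: 62 mm across over the teeth, 14 mm thick, 16 mm bore right through. Point: its centre, 7 mm above its underside; z along the bore. Both faces are alike.
- small_gear_mid (a point): Small black gear lying flat on the bench: 50 mm across over the teeth, 14 mm thick, 16 mm bore right through; flat, without a hub. Point: its centre, 7 mm above its underside; z along the bore. Both faces are alike.
- sleeve_mid (a point): Spacer sleeve: a cream tube standing on the bench, 28 mm across, 16 mm high, 16 mm bore. Point: its centre, 8 mm above its underside; z along the bore.
- idler_gear_mid (a point): Idler gear: black with a bronze bush lining its bore, 40 mm across and 12 mm thick, with a grooved hub on its upper side (6 mm of neck 24 mm across, then a 6 mm rim 30 mm across); 24 mm high in all, 16 mm bore right through. It lies on the bench, hub up. Point: on its axis half-way up, 12 mm above its underside; z along the bore towards the hub.
- bearing_mouth (a point): Open bearing for the shaft on the cream end plate (fixed to the bench, 112 x 176 x 14 mm): an 18 mm hole, 22 mm deep, in a raised round boss 34 mm across; the shaft's shoulder rests on the boss. Point: centre of the hole in the boss's upper face, 22 mm above the bench, 8 mm above the plate. z up, y along the plate towards the stub axle, 84 mm away.
- axle_foot (a point): Stub axle on the same end plate: a fixed upright pin 12 mm across on a round foot 32 mm across; the idler rests on this foot. Point: on the axis in the foot's upper face, 22 mm above the bench, 8 mm above the plate. The pin rises 34 mm above it, the last 6 mm a cone to 6 mm across. Axes as at the bearing.
- mouse_mid (a point): Black computer mouse, 108 x 60 mm, 32 mm high, loose on the bench beyond the work; stays there. Point: its centre, half-way up.
Mind the look-alikes: they are no part of the job. Leave any white look-alike of the part that bears small_gear_mid alone. What is shaped like the part that bears sleeve_mid but red is not meant.

How it is judged:
By the outcome, as a careful person would: the job done as asked, in the order asked, and still so for the second after the job is handed in, with the robot touching nothing.
It also fails if it takes over 128 s, if anything falls off the work surface, if the arm or the gripper's body presses on something with over 40 N, if the wrist force passes 120 N, or if a joint passes its speed limit or range.

## Working session

There is one attempt and no reset: what is moved stays moved. The work goes in short steps, Python scripts to look and compute and a tool call to move; the robot and the scene stay as the last step left them, time stands still between calls to the robot, and variables do not carry over. Pictures are saved under pics/ and viewed, about 12 in all and at most 16, crops included, and the job is handed in when it is done.

Besides the shell and the picture viewer there is one more tool, called by a JSON object that holds its "op" and its "data", one argument or row to a line. drive_tool: Moves the arm, as the interface text tells. Its arguments: {"type":"object","properties":{"deltas":{"type":"array"},"newtons":{"type":"number"}},"required":["deltas"]}

```bash
mkdir -p pics; ls; python3 - <<'E'
from bench import robot
import cv2,numpy as np,pickle
s=robot.read_state()
print({k:np.round(v,3).tolist() for k,v in s.items()})
for n in("scene","top"):
    d=robot.get_image(n); pickle.dump(d,open(f"{n}0.pkl","wb"))
    print(n,d["camera_matrix"].round(1).tolist(),d["R"].round(3).tolist(),d["t"].round(3).tolist())
    cv2.imwrite(f"pics/{n}0.png",cv2.resize(d["color"][:,:,::-1],(800,600),interpolation=cv2.INTER_CUBIC))
E
```

```text
pics
{'clock': 0.0, 'joint_pos': [1.019, 0.246, 1.559, 0.0, 1.339, -0.174], 'qvel': [-0.001, 0.001, 0.001, -0.001, -0.001, 0.0], 'joint_torque': [-0.002, -41.585, -31.459, 0.068, 0.033, -0.0], 'ee_pos': [0.239, 0.604, 0.181], 'orientation': [[-0.929, 0.369, -0.001], [0.369, 0.929, -0.002], [0.0, -0.002, -1.0]], 'ft_force': [-0.572, 0.941, 0.001], 'moment': [-0.02, 0.005, -0.069], 'grip_width': 0.094}
scene [[398.9, 0.0, 279.1], [0.0, 398.9, 210.4], [0.0, 0.0, 1.0]] [[-0.385, 0.923, -0.008], [0.793, 0.327, -0.513], [-0.471, -0.204, -0.858]] [0.23, -0.428, 1.133]
top [[411.8, 0.0, 274.5], [0.0, 411.8, 205.6], [0.0, 0.0, 1.0]] [[-0.004, -1.0, -0.012], [-0.994, 0.005, -0.106], [0.106, 0.012, -0.994]] [0.008, 0.625, 0.989]
```

View pics/scene0.png

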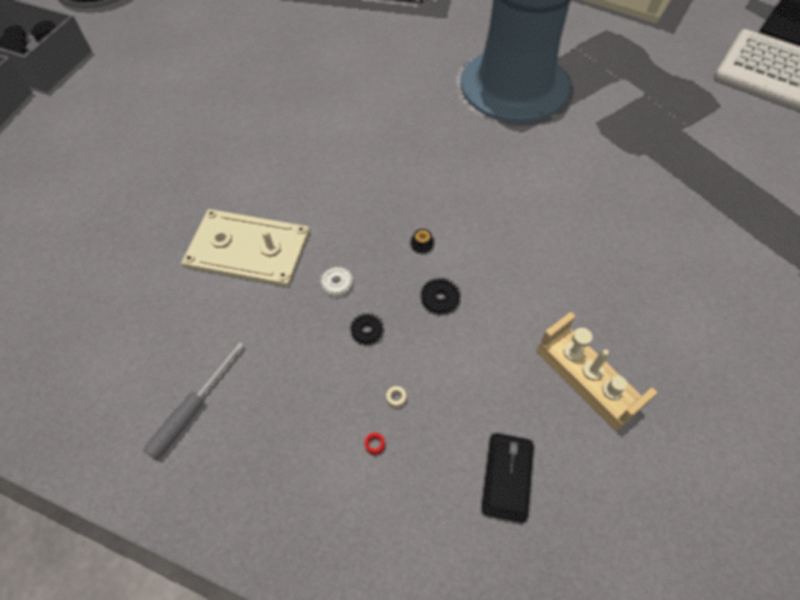

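View pics/top0.png

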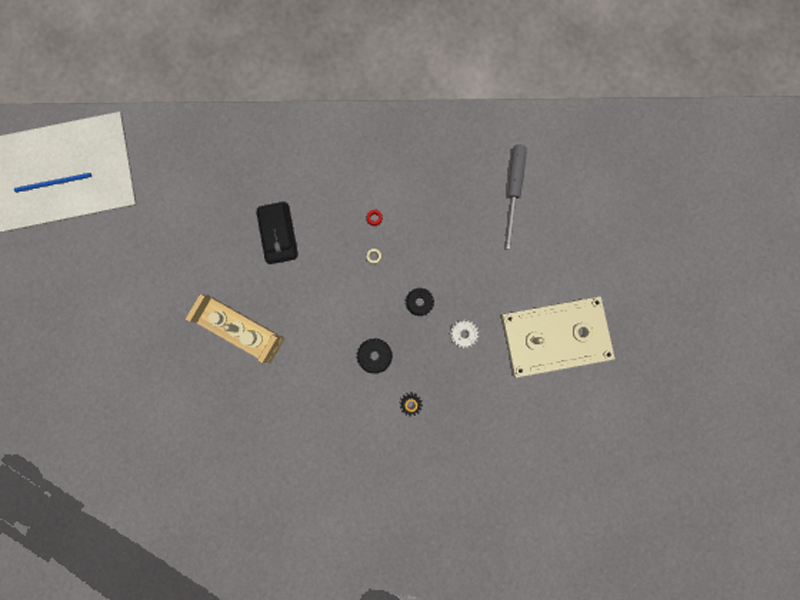

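Scene and top show all parts: plate with bearing (top 584,331) and axle (536,340), idler (411,404), large gear (374,356), small gear (419,301), cream sleeve (373,256), rack (235,328) with the tall shaft in the middle. White gear and red ring are decoys. Next I'll segment them.

```bash
cat > h.py <<'E'
import cv2,numpy as np,pickle
def load(n,i=0): return pickle.load(open(f"{n}{i}.pkl","rb"))
def ray(d,p):
    R,t=np.array(d["R"]),np.array(d["t"]); c=-R.T@t
    v=R.T@np.linalg.inv(d["camera_matrix"])@[p[0],p[1],1]
    return c,v
def onz(d,p,z):
    c,v=ray(d,p); return c+v*(z-c[2])/v[2]
def tri(d1,p1,d2,p2):
    c1,v1=ray(d1,p1);c2,v2=ray(d2,p2)
    s=np.linalg.lstsq(np.c_[v1,-v2],c2-c1,rcond=None)[0]
    a,b=c1+v1*s[0],c2+v2*s[1]; return (a+b)/2,np.linalg.norm(a-b)
def proj(d,X):
    p=d["camera_matrix"]@(np.array(d["R"])@X+d["t"]); return p[:2]/p[2]
def blob(mask,seed,r=40):
    n,l,s,c=cv2.connectedComponentsWithStats(mask.astype(np.uint8))
    ok=[i for i in range(1,n) if s[i,4]>8]
    i=min(ok,key=lambda i:np.hypot(*(c[i]-seed)))
    h=cv2.convexHull(np.argwhere(l==i)[:,::-1].astype(np.float32)); m=cv2.moments(h)
    return np.array([m["m10"]/m["m00"],m["m01"]/m["m00"]]),s[i]
def masks(d):
    a=d["color"].astype(int); mx,mn=a.max(2),a.min(2); 
    return dict(dark=mx<65, cream=(mx>150)&(a[:,:,0]-a[:,:,2]>25)&(a[:,:,1]>130), bronze=(a[:,:,0]-a[:,:,2]>60)&(a[:,:,0]>100)&(a[:,:,1]<200))
E
python3 - <<'E'
from h import *
T,S=load("top"),load("scene"); mt,ms=masks(T),masks(S)
for n,k,pt,ps,z in[("large","dark",(374,356),(440,296),.007),("small","dark",(419,301),(367,329),.007),("idlerdark","dark",(411,404),(423,243),.01),("idlerbush","bronze",(411,404),(423,237),.024),("sleeve","cream",(373,256),(396,397),.008),("mouse","dark",(277,232),(508,478),.016)]:
    a,sa=blob(mt[k],np.array(pt)*.7); b,sb=blob(ms[k],np.array(ps)*.7)
    P,e=tri(T,a,S,b)
    print(n,a.round(1),sa[2:],b.round(1),sb[2:],"tri",P.round(4),round(e,4),"top",onz(T,a,z).round(4),"scene",onz(S,b,z).round(4))
def crop(d,c,w,k,name):
    x,y=(np.array(c)*.7).astype(int); im=d["color"][y-w[1]:y+w[1],x-w[0]:x+w[0],::-1]
    print(name,x-w[0],y-w[1]); return cv2.resize(im,None,fx=k,fy=k,interpolation=cv2.INTER_NEAREST)
A=np.hstack([crop(T,(558,336),(44,30),4.5,"plT"),crop(T,(235,328),(44,30),4.5,"rkT")])
B=np.hstack([crop(S,(245,245),(44,30),4.5,"plS"),crop(S,(597,370),(44,36),4.5,"rkS")[:270]])
cv2.imwrite("pics/c1.png",np.vstack([A,B]))
E
```

```text
large [261.7 248.6] [ 25  24 440] [307.9 207.3] [ 27  25 504] tri [0.519  0.0372 0.006 ] 0.0016 top [0.5187 0.0379 0.007 ] scene [0.5199 0.0366 0.007 ]
small [293.4 211. ] [ 20  19 274] [256.4 230.2] [ 22  21 346] tri [ 0.6141 -0.0437  0.0058] 0.0019 top [ 0.6136 -0.0427  0.007 ] scene [ 0.615  -0.0442  0.007 ]
idlerdark [287.4 282.7] [16 16 92] [294.9 170.9] [ 15  11 110] tri [ 4.334e-01 -2.700e-02 -4.000e-04] 0.0014 top [ 0.434  -0.0261  0.01  ] scene [ 0.441  -0.0251  0.01  ]
idlerbush [287.3 283.2] [ 9  9 38] [295.4 164.9] [10  9 69] tri [ 0.4342 -0.0263  0.0241] 0.0013 top [ 0.434  -0.0257  0.024 ] scene [ 0.4344 -0.027   0.024 ]
sleeve [261.2 178.6] [11 10 53] [277.  276.5] [ 15  14 123] tri [0.6963 0.0381 0.0137] 0.0013 top [0.6971 0.039  0.008 ] scene [0.6945 0.0366 0.008 ]
mouse [193.6 162.6] [ 28  44 912] [355.3 334.7] [  36   62 1771] tri [7.416e-01 2.144e-01 5.000e-04] 0.0009 top [0.7381 0.2116 0.016 ] scene [0.7463 0.2129 0.016 ]
plT 346 205
rkT 120 199
plS 127 141
rkS 373 223
```

View pics/c1.png

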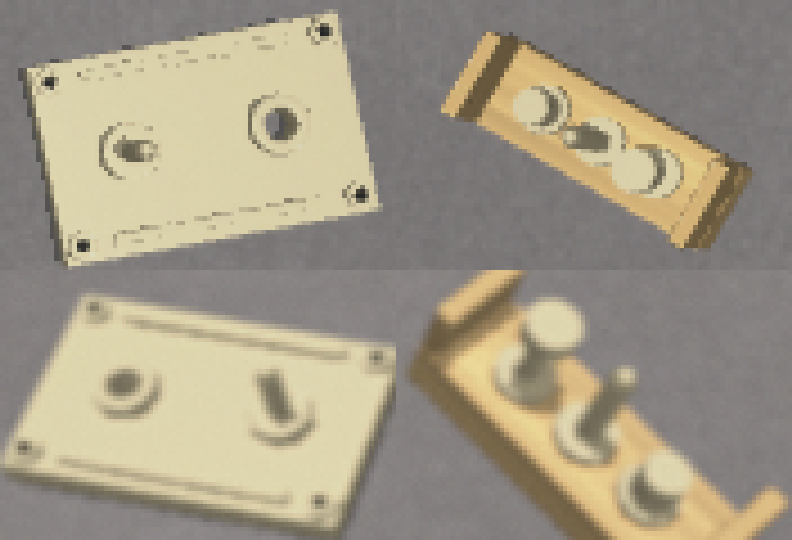

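The crop shows, in the plate, the bearing boss (~278,124) and axle (~128,150) in the top half, and the shaft tip at (571,137) in top and (626,375) in scene. Now I'll turn those into positions.

```bash
python3 - <<'E'
from h import *
T,S=load("top"),load("scene")
o={"plT":(346,205,0,0),"rkT":(120,199,396,0),"plS":(127,141,0,270),"rkS":(373,223,396,270)}
def px(n,p): a=o[n]; return np.array([a[0]+(p[0]-a[2])/4.5-.5,a[1]+(p[1]-a[3])/4.5-.5])
def rep(n,pt,ps,z):
    P="plT" if n[0]!="r" else "rkT"; Q=P[:2]+"S"; s=n
    if pt: s+=f" top {onz(T,px(P,pt),z).round(4)}"
    if ps: s+=f" scene {onz(S,px(Q,ps),z).round(4)}"
    if pt and ps: s+=" tri %s %.4f"%(tri(T,px(P,pt),S,px(Q,ps))[0].round(4),tri(T,px(P,pt),S,px(Q,ps))[1])
    print(s)
rep("hole",(284,124),(124,381),.022);rep("boss",(278,124),(127,387),.022)
rep("axle foot",(128,150),(282,413),.022);rep("axle tip",(151,151),(270,374),.056)
for i,(a,b) in enumerate([((323,31),(26,448)),((48,82),(319,502)),((82,246),(376,357)),((361,193),(96,308))]): rep(f"cor{i}",a,b,.014)
rep("r tip",(571,137),(626,375),.092);rep("r shoulder",(602,141),(588,432),.036)
rep("r knob head",(538,106),(553,327),.082);rep("r short top",(641,170),(669,474),.058)
E
```

```text
hole top [ 0.5582 -0.3277  0.022 ] scene [ 0.5573 -0.328   0.022 ] tri [ 0.5581 -0.3272  0.0233] 0.0002
boss top [ 0.5582 -0.3244  0.022 ] scene [ 0.5601 -0.3245  0.022 ] tri [ 0.5586 -0.3256  0.0196] 0.0010
axle foot top [ 0.5442 -0.2415  0.022 ] scene [ 0.5443 -0.2431  0.022 ] tri [ 0.5445 -0.2419  0.0228] 0.0014
axle tip top [ 0.5427 -0.2459  0.056 ] scene [ 0.5452 -0.2415  0.056 ] tri [ 0.5423 -0.2461  0.0503] 0.0027
cor0 top [ 0.6103 -0.3539  0.014 ] scene [ 0.6083 -0.3566  0.014 ] tri [ 0.6102 -0.3529  0.0185] 0.0011
cor1 top [ 0.5825 -0.1999  0.014 ] scene [ 0.5806 -0.2036  0.014 ] tri [ 0.5827 -0.2     0.0189] 0.0025
cor2 top [ 0.4916 -0.2164  0.014 ] scene [ 0.4894 -0.2198  0.014 ] tri [ 0.4922 -0.2163  0.0189] 0.0021
cor3 top [ 0.5202 -0.3712  0.014 ] scene [ 0.5168 -0.373   0.014 ] tri [ 0.5201 -0.3692  0.0194] 0.0002
r tip top [0.5651 0.2753 0.092 ] scene [0.5669 0.2755 0.092 ] tri [0.5652 0.276  0.0893] 0.0001
r shoulder top [0.5656 0.2747 0.036 ] scene [0.567 0.276 0.036] tri [0.5657 0.2759 0.0334] 0.0011
r knob head top [0.5819 0.296  0.082 ] scene [0.5504 0.2443 0.082 ] tri [0.5822 0.2552 0.1478] 0.0400
r short top top [0.549  0.2472 0.058 ] scene [0.585  0.3077 0.058 ] tri [ 0.5497  0.2954 -0.0179] 0.0558
```

```bash
cat > go.py <<'E'
import sys,numpy as np
from bench import robot
s=robot.read_state(); R=np.array(s["orientation"]); p=np.array(s["ee_pos"])
print("t",round(s["clock"],2),"p",p.round(4),"y",round(np.degrees(np.arctan2(R[1,1],R[0,1])),2),"tilt",R[:2,2].round(4),"q6",round(s["joint_pos"][5],2),"F",np.round(s["ft_force"],1),"M",np.round(s["moment"],2),"w",round(s["grip_width"],4))
for a in sys.argv[1:]:
    x,y,z,psi=map(float,a.split(","))
    b=np.radians(psi); turn=np.degrees(np.arctan2(-(R[:,0]@[np.cos(b),np.sin(b),0]),R[:,1]@[np.cos(b),np.sin(b),0]))
    print(a,"->",(R.T@(np.array([x,y,z])-p)).round(4).tolist(),round(turn,1))
E
python3 go.py .566,.2757,.15,-29 .566,.2757,.05,-29
```

```text
t 0.1 p [0.2395 0.6037 0.1809] y 68.35 tilt [-0.0009 -0.0014] q6 -0.17 F [-0.1 -0.3 -1. ] M [ 0.02  0.02 -0.  ] w 0.095
.566,.2757,.15,-29 -> [-0.4245, -0.1843, 0.0311] 97.4
.566,.2757,.05,-29 -> [-0.4245, -0.1842, 0.1311] 97.4
```

{"op": "drive_tool", "data": {
  "deltas": [
    [[-0.4245, -0.184, 0.031], 97.4, 0.05],
    [[-0.4245, -0.184, 0.031], 97.4, 0.05],
    [[-0.4245, -0.184, 0.031], 97.4, 0.05],
    [[-0.4245, -0.184, 0.031], 97.4, 0.05],
    [[-0.4245, -0.184, 0.031], 97.4, 0.05],
    [[-0.4245, -0.184, 0.031], 97.4, 0.05],
    [[-0.4245, -0.184, 0.031], 97.4, 0.05],
    [[-0.4245, -0.184, 0.031], 97.4, 0.05],
    [[-0.4245, -0.184, 0.031], 97.4, 0.05],
    [[-0.4245, -0.184, 0.031], 97.4, 0.05],
    [[-0.4245, -0.184, 0.031], 97.4, 0.05],
    [[-0.4245, -0.184, 0.031], 97.4, 0.05],
    [[-0.4245, -0.184, 0.031], 97.4, 0.05],
    [[-0.4245, -0.184, 0.031], 97.4, 0.05],
    [[-0.4245, -0.184, 0.031], 97.4, 0.05]
  ],
  "newtons": 30
}}

```text
clock: 1.6
ee_pos: [0.5659, 0.2762, 0.1499]
orientation: [[0.485, 0.875, -0.001], [0.875, -0.485, -0.002], [-0.002, -0.0, -1.0]]
ft_force: [-0.9, 0.3, -0.1]
grip_width: 0.0501
```

```bash
python3 go.py .566,.2757,.045,-29
```

```text
t 1.6 p [0.5659 0.2762 0.1499] y -28.98 tilt [-0.0012 -0.0015] q6 0.78 F [-0.9  0.3 -0.1] M [-0.09  0.02  0.  ] w 0.0501
.566,.2757,.045,-29 -> [-0.0001, 0.0004, 0.1049] 0.0
```

{"op": "drive_tool", "data": {
  "deltas": [
    [[0, 0, 0.03], 0, 0.05],
    [[0, 0, 0.06], 0, 0.05],
    [[0, 0, 0.085], 0, 0.05],
    [[0, 0, 0.1], 0, 0.05],
    [[0, 0, 0.105], 0, 0.05],
    [[0, 0, 0.105], 0, 0.05],
    [[0, 0, 0.105], 0, 0.02],
    [[0, 0, 0.105], 0, 0.016],
    [[0, 0, 0.105], 0, 0.012],
    [[0, 0, 0.105], 0, 0.008],
    [[0, 0, 0.105], 0, 0.004],
    [[0, 0, 0.105], 0, 0.004],
    [[0, 0, 0.105], 0, 0.004]
  ]
}}

```text
clock: 2.9
ee_pos: [0.5659, 0.276, 0.045]
orientation: [[0.485, 0.875, -0.001], [0.875, -0.485, -0.001], [-0.002, -0.0, -1.0]]
ft_force: [0.1, 0.1, 2.1]
grip_width: 0.0113
```

```bash
cat > look.py <<'E'
import sys
from h import *
from bench import robot
# look.py tag X Y Z w : crops both views around a world point
tag=sys.argv[1]; X=np.array(list(map(float,sys.argv[2:5]))); w=int(sys.argv[5]); k=390/(2*w); ims=[]
for n in("top","scene"):
    d=robot.get_image(n); pickle.dump(d,open(f"{n}{tag}.pkl","wb"))
    x,y=np.round(proj(d,X)).astype(int); print(n,"origin",x-w,y-w,"k",round(k,3))
    ims.append(cv2.resize(d["color"][y-w:y+w,x-w:x+w,::-1],(390,390),interpolation=cv2.INTER_NEAREST))
cv2.imwrite(f"pics/{tag}.png",np.hstack(ims))
E
python3 go.py; python3 look.py g1 .566 .2757 .06 35
```

```text
t 2.9 p [0.5659 0.276  0.045 ] y -28.98 tilt [-0.001  -0.0015] q6 0.78 F [0.1 0.1 2.1] M [-0.09  0.12  0.06] w 0.0113
top origin 127 194 k 5.571
scene origin 384 218 k 5.571
```

View pics/g1.png

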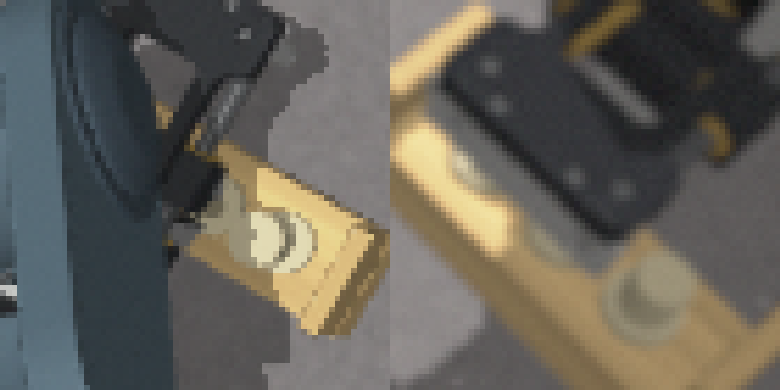

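The gripper holds the shaft (11.3 mm opening), and the other two spindles are untouched. Lifting.

{"op": "drive_tool", "data": {
  "deltas": [
    [[0, 0, -0.005], 0, 0.004],
    [[0, 0, -0.015], 0, 0.004],
    [[0, 0, -0.03], 0, 0.004],
    [[0, 0, -0.05], 0, 0.004],
    [[0, 0, -0.075], 0, 0.004],
    [[0, 0, -0.1], 0, 0.004],
    [[0, 0, -0.115], 0, 0.004],
    [[0, 0, -0.12], 0, 0.004],
    [[0, 0, -0.12], 0, 0.004]
  ],
  "newtons": 40
}}

```text
clock: 3.9
ee_pos: [0.5663, 0.2763, 0.1658]
orientation: [[0.485, 0.875, 0.0], [0.875, -0.485, -0.001], [-0.001, 0.001, -1.0]]
ft_force: [-0.5, 0.7, -0.4]
grip_width: 0.0109
```

```bash
python3 go.py .558,-.3262,.10,10.4; python3 look.py g2 .566 .276 .15 40
```

```text
t 3.9 p [0.5663 0.2763 0.1658] y -28.98 tilt [ 0.0003 -0.0011] q6 0.78 F [-0.5  0.7 -0.4] M [-0.06  0.11 -0.  ] w 0.0109
.558,-.3262,.10,10.4 -> [-0.531, 0.2846, 0.0665] -39.4
top origin 110 187 k 4.875
scene origin 394 191 k 4.875
```

View pics/g2.png

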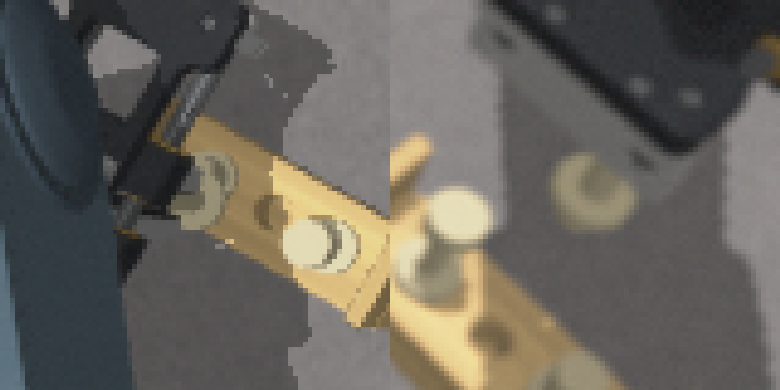

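```bash
python3 - <<'E'
from h import *
T,S=load("top","g2"),load("scene","g2")
print(onz(S,(394+204/4.875-.5,191+196/4.875-.5),.153), "rackhole",onz(T,(110+270/4.875-.5,187+212/4.875-.5),.03),onz(S,(394+100/4.875-.5,191+335/4.875-.5),.03))
E
```

```text
[0.56737607 0.27706946 0.153     ] rackhole [0.56556198 0.27730764 0.03      ] [0.56605583 0.27526124 0.03      ]
```

{"op": "drive_tool", "data": {
  "deltas": [
    [[-0.531, 0.2846, 0.02], -39.4, 0.004],
    [[-0.531, 0.2846, 0.02], -39.4, 0.004],
    [[-0.531, 0.2846, 0.02], -39.4, 0.004],
    [[-0.531, 0.2846, 0.02], -39.4, 0.004],
    [[-0.531, 0.2846, 0.02], -39.4, 0.004],
    [[-0.531, 0.2846, 0.02], -39.4, 0.004],
    [[-0.531, 0.2846, 0.02], -39.4, 0.004],
    [[-0.531, 0.2846, 0.02], -39.4, 0.004],
    [[-0.531, 0.2846, 0.02], -39.4, 0.004],
    [[-0.531, 0.2846, 0.02], -39.4, 0.004],
    [[-0.531, 0.2846, 0.02], -39.4, 0.004],
    [[-0.531, 0.2846, 0.02], -39.4, 0.004],
    [[-0.531, 0.2846, 0.02], -39.4, 0.004],
    [[-0.531, 0.2846, 0.04], -39.4, 0.004],
    [[-0.531, 0.2846, 0.06], -39.4, 0.004],
    [[-0.531, 0.2846, 0.08], -39.4, 0.004],
    [[-0.531, 0.2846, 0.085], -39.4, 0.004],
    [[-0.531, 0.2846, 0.085], -39.4, 0.004]
  ]
}}

```text
clock: 5.8
ee_pos: [0.5558, -0.3252, 0.0783]
orientation: [[-0.181, 0.983, -0.006], [0.983, 0.181, 0.0], [0.001, -0.005, -1.0]]
ft_force: [0.4, -0.8, -0.1]
grip_width: 0.0111
```

```bash
python3 go.py .558,-.3262,.037,10.4; python3 look.py g3 .558 -.31 .04 35
```

```text
t 5.8 p [ 0.5558 -0.3252  0.0783] y 10.45 tilt [-0.0056  0.0003] q6 -0.88 F [ 0.4 -0.8 -0.1] M [-0.04  0.04 -0.04] w 0.0111
.558,-.3262,.037,10.4 -> [-0.0014, 0.0022, 0.0413] 0.0
top origin 369 197 k 5.571
scene origin 124 128 k 5.571
```

View pics/g3.png

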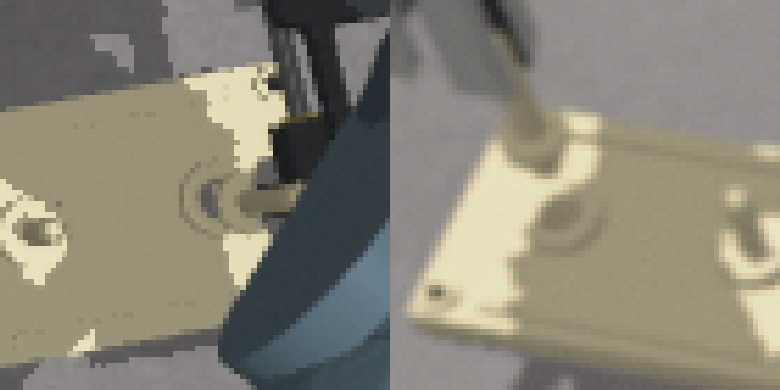

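```bash
python3 - <<'E'
from h import *
T,S=load("top","g3"),load("scene","g3")
q=lambda o,p:(o[0]+p[0]/5.571-.5,o[1]+p[1]/5.571-.5)
print("boss",onz(S,q((124,128),(181,213)),.022),"foot",onz(S,q((124,128),(150,166)),.046),"shoulder",onz(S,q((124,128),(146,142)),.066))
print("bossT",onz(T,q((369,197),(213,198)),.022),"shoulderT",onz(T,q((369,197),(241,205)),.066))
E
```

```text
boss [ 0.55704996 -0.32298616  0.022     ] foot [ 0.55459505 -0.33149429  0.046     ] shoulder [ 0.55633861 -0.32561027  0.066     ]
bossT [ 0.55824323 -0.32306111  0.022     ] shoulderT [ 0.55343111 -0.32130354  0.066     ]
```

{"op": "drive_tool", "data": {
  "deltas": [
    [[0, 0.0022, 0.008], 0, 0.004],
    [[0, 0.0022, 0.014], 0, 0.004],
    [[0, 0.0022, 0.018], 0, 0.004],
    [[0, 0.0022, 0.022], 0, 0.004],
    [[0, 0.0022, 0.026], 0, 0.004],
    [[0, 0.0022, 0.028], 0, 0.004],
    [[0, 0.0022, 0.028], 0, 0.004],
    [[0, 0.0022, 0.028], 0, 0.004]
  ]
}}

```text
clock: 6.7
ee_pos: [0.5592, -0.3263, 0.0528]
orientation: [[-0.181, 0.983, -0.002], [0.983, 0.181, -0.003], [-0.002, -0.003, -1.0]]
ft_force: [-0.0, -0.3, -0.2]
grip_width: 0.0109
```

```bash
python3 go.py .558,-.325,.037,10.4
```

```text
t 6.7 p [ 0.5592 -0.3263  0.0528] y 10.44 tilt [-0.0022 -0.0027] q6 -0.88 F [-0.  -0.3 -0.2] M [-0.02 -0.03 -0.02] w 0.0109
.558,-.325,.037,10.4 -> [0.0015, -0.001, 0.0158] 0.0
```

{"op": "drive_tool", "data": {
  "deltas": [
    [[0.0008, -0.0007, 0.003], 0, 0.004],
    [[0.0008, -0.0007, 0.006], 0, 0.004],
    [[0.0008, -0.0007, 0.009], 0, 0.004],
    [[0.0008, -0.0007, 0.012], 0, 0.004],
    [[0.0008, -0.0007, 0.013], 0, 0.004],
    [[0.0008, -0.0007, 0.013], 0, 0.004]
  ]
}}

```text
clock: 7.3
ee_pos: [0.5583, -0.3256, 0.0395]
orientation: [[-0.181, 0.983, -0.003], [0.983, 0.181, -0.002], [-0.002, -0.003, -1.0]]
ft_force: [0.1, -0.5, -0.5]
grip_width: 0.0108
```

```bash
python3 go.py .558,-.325,.037,10.4
```

```text
t 7.3 p [ 0.5583 -0.3256  0.0395] y 10.44 tilt [-0.0026 -0.0024] q6 -0.88 F [ 0.1 -0.5 -0.5] M [-0.07  0.02  0.02] w 0.0108
.558,-.325,.037,10.4 -> [0.0006, -0.0002, 0.0025] 0.0
```

{"op": "drive_tool", "data": {
  "deltas": [
    [[0, 0, 0.001], 0, 0.004],
    [[0, 0, 0.002], 0, 0.004],
    [[0, 0, 0.0025], 0, 0.004],
    [[0, 0, 0.003], 0, 0.004],
    [[0, 0, 0.003], 0, 0.004]
  ]
}}

```text
clock: 7.8
ee_pos: [0.5584, -0.3257, 0.037]
orientation: [[-0.181, 0.983, -0.002], [0.983, 0.181, -0.003], [-0.002, -0.003, -1.0]]
ft_force: [-0.3, 1.0, 3.1]
grip_width: 0.011
```

```bash
python3 go.py
```

```text
t 7.8 p [ 0.5584 -0.3257  0.037 ] y 10.44 tilt [-0.0023 -0.0026] q6 -0.88 F [-0.3  1.   3.1] M [ 0.02  0.21 -0.02] w 0.011
```

Seated: 3 N contact at the expected height. Release and rise.

{"op": "drive_tool", "data": {
  "deltas": [
    [[0, 0, 0.0003], 0, 0.014],
    [[0, 0, 0.0003], 0, 0.02],
    [[0, 0, 0], 0, 0.03],
    [[0, 0, 0], 0, 0.04],
    [[0, 0, -0.02], 0, 0.05],
    [[0, 0, -0.05], 0, 0.05],
    [[0, 0, -0.08], 0, 0.06],
    [[0, 0, -0.1], 0, 0.094],
    [[0, 0, -0.11], 0, 0.094],
    [[0, 0, -0.11], 0, 0.094]
  ]
}}

```text
clock: 8.8
ee_pos: [0.5594, -0.326, 0.1485]
orientation: [[-0.181, 0.983, -0.0], [0.983, 0.181, -0.004], [-0.004, -0.001, -1.0]]
ft_force: [-0.4, -0.4, -0.9]
grip_width: 0.0786
```

```bash
python3 go.py .519,.0372,.10,10.4 .519,.0372,.003,10.4
```

```text
t 8.8 p [ 0.5594 -0.326   0.1485] y 10.44 tilt [-0.0001 -0.0044] q6 -0.88 F [-0.4 -0.4 -0.9] M [-0.03  0.01  0.  ] w 0.0786
.519,.0372,.10,10.4 -> [0.3647, 0.0261, 0.0469] 0.0
.519,.0372,.003,10.4 -> [0.3651, 0.0262, 0.1439] 0.0
```

{"op": "drive_tool", "data": {
  "deltas": [
    [[0.365, 0.026, 0.03], 0, 0.094],
    [[0.365, 0.026, 0.03], 0, 0.094],
    [[0.365, 0.026, 0.03], 0, 0.094],
    [[0.365, 0.026, 0.03], 0, 0.094],
    [[0.365, 0.026, 0.03], 0, 0.094],
    [[0.365, 0.026, 0.03], 0, 0.094],
    [[0.365, 0.026, 0.03], 0, 0.094],
    [[0.365, 0.026, 0.03], 0, 0.094],
    [[0.365, 0.026, 0.06], 0, 0.094],
    [[0.365, 0.026, 0.08], 0, 0.094],
    [[0.365, 0.026, 0.08], 0, 0.094],
    [[0.365, 0.026, 0.08], 0, 0.094]
  ]
}}

```text
clock: 10.0
ee_pos: [0.518, 0.0374, 0.066]
orientation: [[-0.181, 0.983, -0.002], [0.983, 0.181, -0.004], [-0.004, -0.003, -1.0]]
ft_force: [0.5, -0.0, 0.3]
grip_width: 0.0938
```

```bash
python3 go.py .519,.0372,.003,10.4; python3 look.py g4 .552 -.288 .04 35
```

```text
t 10.0 p [0.518  0.0374 0.066 ] y 10.43 tilt [-0.0024 -0.0041] q6 -0.32 F [ 0.5 -0.   0.3] M [-0.09  0.03  0.01] w 0.0938
.519,.0372,.003,10.4 -> [-0.0002, 0.0012, 0.063] 0.0
top origin 360 199 k 5.571
scene origin 133 129 k 5.571
```

View pics/g4.png

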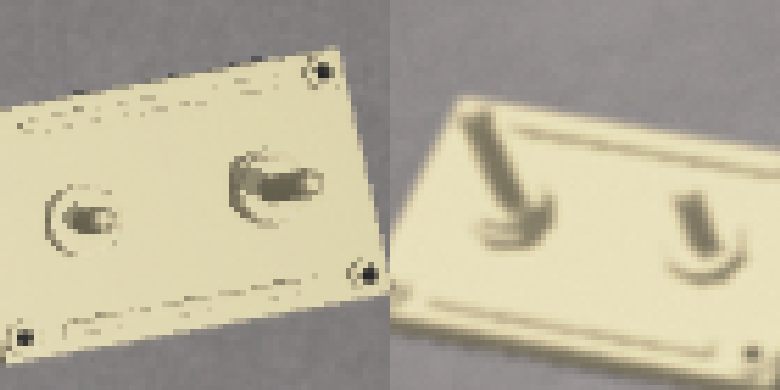

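The shaft stands in the bearing (tip at top 313,184 / scene 475,118). Measure its axis and that of the axle.

```bash
python3 - <<'E'
from h import *
T,S=load("top","g4"),load("scene","g4")
a=lambda p:(360+p[0]/5.571-.5,199+p[1]/5.571-.5)
b=lambda p:(133+(p[0]-390)/5.571-.5,129+p[1]/5.571-.5)
print("tip",onz(T,a((313,184)),.084),onz(S,b((476,118)),.084),tri(T,a((313,184)),S,b((476,118))))
print("axle",onz(T,a((108,219)),.056),onz(S,b((688,197)),.056))
print("should",onz(T,a((268,186)),.028),onz(S,b((522,213)),.028))
for X in [(.5583,-.3257,.084),(.5583,-.3257,.028),(.5433,-.2432,.056)]:
    p,q=proj(T,np.array(X)),proj(S,np.array(X)); print(((p-[360,199]+.5)*5.571).round(0),((q-[133,129]+.5)*5.571+[390,0]).round(0))
E
```

```text
tip [ 0.55684086 -0.32482758  0.084     ] [ 0.5605574  -0.32141548  0.084     ] (array([ 0.55686663, -0.32650843,  0.07757433]), np.float64(0.0009520298182271737))
axle [ 0.54332731 -0.24551812  0.056     ] [ 0.54625793 -0.24215249  0.056     ]
should [ 0.55837096 -0.3233748   0.028     ] [ 0.56263973 -0.31709144  0.028     ]
[315. 181.] [470. 111.]
[273. 186.] [510. 199.]
[103. 219.] [689. 191.]
```

{"op": "drive_tool", "data": {
  "deltas": [
    [[0, 0.001, 0.025], 0, 0.094],
    [[0, 0.001, 0.045], 0, 0.094],
    [[0, 0.001, 0.057], 0, 0.094],
    [[0, 0.001, 0.062], 0, 0.094],
    [[0, 0.001, 0.062], 0, 0.075],
    [[0, 0.001, 0.062], 0, 0.07],
    [[0, 0.001, 0.062], 0, 0.065],
    [[0, 0.001, 0.062], 0, 0.06],
    [[0, 0.001, 0.062], 0, 0.055],
    [[0, 0.001, 0.062], 0, 0.05],
    [[0, 0.001, 0.062], 0, 0.05]
  ],
  "newtons": 30
}}

```text
clock: 11.2
ee_pos: [0.5206, 0.037, 0.0057]
orientation: [[-0.181, 0.983, 0.001], [0.983, 0.181, -0.005], [-0.005, 0.0, -1.0]]
ft_force: [0.7, 0.1, -0.5]
grip_width: 0.0502
```

```bash
python3 go.py;
```

```text
t 11.2 p [0.5206 0.037  0.0057] y 10.42 tilt [ 0.0012 -0.0046] q6 -0.32 F [ 0.7  0.1 -0.5] M [-0.06  0.07  0.03] w 0.0502
```

```bash
python3 look.py g5 .52 .037 .01 40
```

```text
top origin 222 208 k 4.875
scene origin 268 167 k 4.875
```

View pics/g5.png

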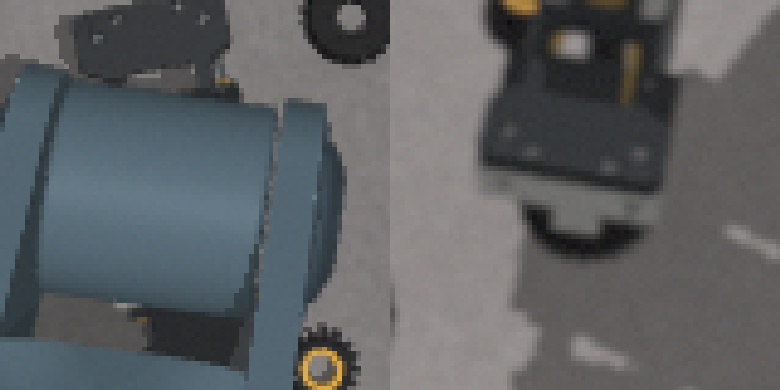

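```bash
python3 - <<'E'
from h import *
S=load("scene","g5")
f=lambda X:((proj(S,np.array(X))-[268,167]+.5)*4.875+[390,0]).round(0)
u=np.array([.983,.181,0]);c=np.array([.5206,.037,0])
print("tcp centre",f(c+[0,0,.0057]))
for r in (.025,.0375,.031,.047): print(r,f(c+u*r+[0,0,.0057]),f(c+u*r),f(c+u*r+[0,0,.014]))
E
```

```text
tcp centre [587. 202.]
0.025 [577. 249.] [576. 255.] [578. 239.]
0.0375 [572. 273.] [571. 279.] [573. 264.]
0.031 [575. 260.] [574. 267.] [575. 251.]
0.047 [568. 291.] [567. 298.] [569. 282.]
```

```bash
python3 - <<'E'
from h import *
S=load("scene","g5"); cv2.imwrite("pics/g5b.png",cv2.resize(S["color"][130:240,250:370,::-1],None,fx=5.4,fy=5.4,interpolation=cv2.INTER_CUBIC))
E
```

```text
(no output)
```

View pics/g5b.png

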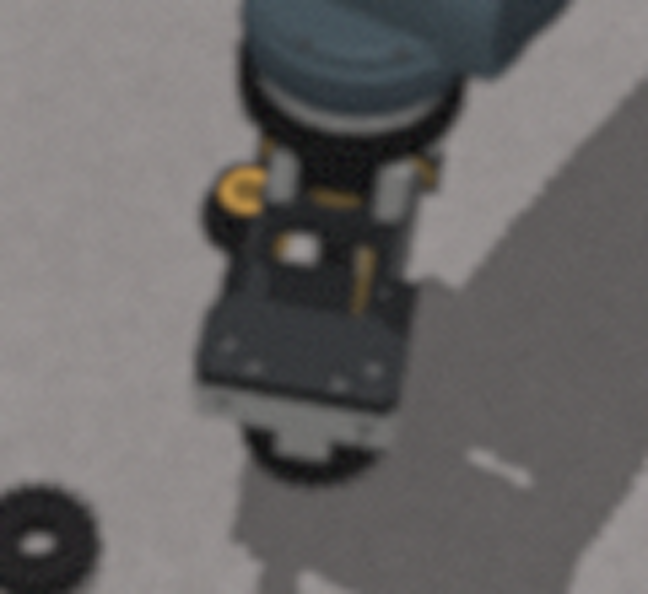

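The finger ends overlie the gear instead of closing beside it (opening 50 mm, no force). I'll reopen, go lower watching the force, and try again.

{"op": "drive_tool", "data": {
  "deltas": [
    [[0, 0, 0], 0, 0.06],
    [[0, 0, 0], 0, 0.075],
    [[0, 0, 0], 0, 0.094],
    [[0, 0, 0], 0, 0.094],
    [[0, 0, 0.002], 0, 0.094],
    [[0, 0, 0.004], 0, 0.094],
    [[0, 0, 0.004], 0, 0.094]
  ]
}}

```text
clock: 12.0
ee_pos: [0.5202, 0.037, 0.0012]
orientation: [[-0.181, 0.984, 0.0], [0.983, 0.181, -0.004], [-0.004, -0.0, -1.0]]
ft_force: [0.0, -0.1, -0.9]
grip_width: 0.0938
```

```bash
python3 go.py; python3 - <<'E'
from h import *
from bench import robot
S=robot.get_image("scene");cv2.imwrite("pics/g6.png",cv2.resize(S["color"][150:250,250:370,::-1],None,fx=5.4,fy=5.4,interpolation=cv2.INTER_CUBIC))
E
```

```text
t 12.0 p [0.5202 0.037  0.0012] y 10.42 tilt [ 0.0003 -0.0045] q6 -0.32 F [ 0.  -0.1 -0.9] M [-0.04  0.04  0.  ] w 0.0938
```

View pics/g6.png

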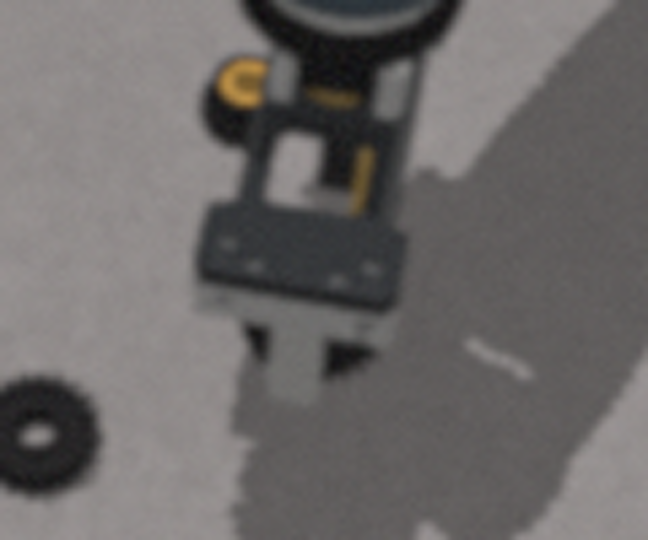

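{"op": "drive_tool", "data": {
  "deltas": [
    [[0, 0, 0], 0, 0.08],
    [[0, 0, 0], 0, 0.07],
    [[0, 0, 0], 0, 0.065],
    [[0, 0, 0], 0, 0.06],
    [[0, 0, 0], 0, 0.055],
    [[0, 0, 0], 0, 0.05],
    [[0, 0, 0], 0, 0.05]
  ]
}}

```text
clock: 12.75
ee_pos: [0.5203, 0.037, 0.0014]
orientation: [[-0.181, 0.984, 0.001], [0.983, 0.181, -0.004], [-0.005, -0.0, -1.0]]
ft_force: [0.1, -0.2, 0.4]
grip_width: 0.0506
```

```bash
python3 go.py
```

```text
t 12.75 p [0.5203 0.037  0.0014] y 10.42 tilt [ 0.0006 -0.0045] q6 -0.32 F [ 0.1 -0.2  0.4] M [-0.12  0.04  0.02] w 0.0506
```

{"op": "drive_tool", "data": {
  "deltas": [
    [[0, 0, 0.001], 0, 0.05],
    [[0, 0, 0.001], 0, 0.05],
    [[0, 0, 0.002], 0, 0.05],
    [[0, 0, 0.002], 0, 0.05]
  ]
}}

```text
clock: 13.15
ee_pos: [0.5201, 0.037, -0.0008]
orientation: [[-0.181, 0.984, 0.0], [0.984, 0.181, -0.004], [-0.004, -0.001, -1.0]]
ft_force: [0.8, -0.3, 0.0]
grip_width: 0.05
```

```bash
python3 go.py;python3 - <<'E'
from h import *
from bench import robot
S=robot.get_image("scene");T=robot.get_image("top")
pickle.dump(S,open("scene7.pkl","wb"));pickle.dump(T,open("top7.pkl","wb"))
a=cv2.resize(S["color"][185:235,280:340,::-1],(480,400),interpolation=cv2.INTER_CUBIC)
b=cv2.resize(T["color"][223:273,241:281,::-1],(320,400),interpolation=cv2.INTER_CUBIC)
cv2.imwrite("pics/g7.png",np.hstack([a,b]))
E
```

```text
t 13.15 p [ 0.5201  0.037  -0.0008] y 10.42 tilt [ 0.0003 -0.0045] q6 -0.32 F [ 0.8 -0.3  0. ] M [-0.03  0.07 -0.02] w 0.05
```

View pics/g7.png

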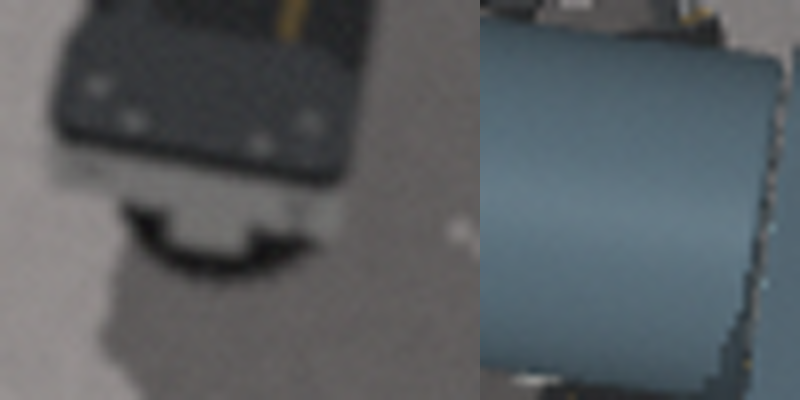

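The tips still hover over the gear with reported z below zero and no contact, so the real finger ends sit higher than the stated TCP. I'll feel down for contact in small steps.

{"op": "drive_tool", "data": {
  "deltas": [
    [[0, 0, 0.001], 0, 0.05],
    [[0, 0, 0.002], 0, 0.05],
    [[0, 0, 0.003], 0, 0.05],
    [[0, 0, 0.003], 0, 0.05]
  ]
}}

```text
clock: 13.65
ee_pos: [0.52, 0.037, -0.0039]
orientation: [[-0.181, 0.984, 0.0], [0.983, 0.181, -0.004], [-0.004, -0.001, -1.0]]
ft_force: [0.8, -0.5, 0.8]
grip_width: 0.0501
```

{"op": "drive_tool", "data": {
  "deltas": [
    [[0, 0, 0.001], 0, 0.05],
    [[0, 0, 0.002], 0, 0.05],
    [[0, 0, 0.002], 0, 0.05]
  ]
}}

```text
clock: 13.95
ee_pos: [0.5199, 0.037, -0.0061]
orientation: [[-0.181, 0.984, -0.0], [0.983, 0.181, -0.004], [-0.004, -0.001, -1.0]]
ft_force: [-0.5, 0.5, -0.3]
grip_width: 0.0502
```

{"op": "drive_tool", "data": {
  "deltas": [
    [[0, 0, 0.001], 0, 0.05],
    [[0, 0, 0.002], 0, 0.05],
    [[0, 0, 0.002], 0, 0.05]
  ]
}}

```text
clock: 14.25
ee_pos: [0.5198, 0.037, -0.0083]
orientation: [[-0.181, 0.984, -0.001], [0.983, 0.181, -0.004], [-0.004, -0.001, -1.0]]
ft_force: [-0.4, 0.0, -0.9]
grip_width: 0.05
```

{"op": "drive_tool", "data": {
  "deltas": [
    [[0, 0, 0.001], 0, 0.05],
    [[0, 0, 0.002], 0, 0.05],
    [[0, 0, 0.002], 0, 0.05]
  ]
}}

```text
clock: 14.55
ee_pos: [0.52, 0.037, -0.0093]
orientation: [[-0.181, 0.983, -0.001], [0.983, 0.181, -0.004], [-0.004, -0.002, -1.0]]
ft_force: [-3.8, 0.3, 7.7]
grip_width: 0.05
```

Contact with the gear's top (14 mm) occurs at reported −9 mm, so the finger ends are about 23 mm above the reported TCP. I'll work with that offset.

{"op": "drive_tool", "data": {
  "deltas": [
    [[0, 0, -0.005], 0, 0.05],
    [[0, 0, -0.005], 0, 0.07],
    [[0, 0, -0.005], 0, 0.094],
    [[0, 0, -0.005], 0, 0.094],
    [[0, 0, -0.005], 0, 0.094],
    [[0, 0, 0.002], 0, 0.094],
    [[0, 0, 0.006], 0, 0.094],
    [[0, 0, 0.009], 0, 0.094],
    [[0, 0, 0.0095], 0, 0.094],
    [[0, 0, 0.0095], 0, 0.085],
    [[0, 0, 0.0095], 0, 0.075],
    [[0, 0, 0.0095], 0, 0.068],
    [[0, 0, 0.0095], 0, 0.062],
    [[0, 0, 0.0095], 0, 0.056],
    [[0, 0, 0.0095], 0, 0.05],
    [[0, 0, 0.0095], 0, 0.05]
  ]
}}

```text
clock: 16.15
ee_pos: [0.5201, 0.0369, -0.0187]
orientation: [[-0.181, 0.983, -0.001], [0.983, 0.181, -0.004], [-0.004, -0.002, -1.0]]
ft_force: [-0.4, -0.7, 1.6]
grip_width: 0.0615
```

```bash
python3 go.py
```

```text
t 16.15 p [ 0.5201  0.0369 -0.0187] y 10.43 tilt [-0.0008 -0.0044] q6 -0.32 F [-0.4 -0.7  1.6] M [-0.06  0.04 -0.01] w 0.0615
```

{"op": "drive_tool", "data": {
  "deltas": [
    [[0, 0, -0.005], 0, 0.05],
    [[0, 0, -0.02], 0, 0.05],
    [[0, 0, -0.05], 0, 0.05],
    [[0, 0, -0.08], 0, 0.05],
    [[0, 0, -0.11], 0, 0.05],
    [[0, 0, -0.13], 0, 0.05],
    [[0, 0, -0.13], 0, 0.05]
  ],
  "newtons": 40
}}

```text
clock: 16.85
ee_pos: [0.5229, 0.0372, 0.1158]
orientation: [[-0.181, 0.983, 0.007], [0.983, 0.181, -0.006], [-0.007, 0.006, -1.0]]
ft_force: [0.7, 0.9, -0.5]
grip_width: 0.0614
```

```bash
python3 go.py .558,-.3255,.10,10.4
```

```text
t 16.85 p [0.5229 0.0372 0.1158] y 10.44 tilt [ 0.0072 -0.0055] q6 -0.32 F [ 0.7  0.9 -0.5] M [-0.06  0.1   0.03] w 0.0614
.558,-.3255,.10,10.4 -> [-0.3629, -0.0313, 0.018] 0.0
```

{"op": "drive_tool", "data": {
  "deltas": [
    [[-0.363, -0.0313, 0], 0, 0.05],
    [[-0.363, -0.0313, 0], 0, 0.05],
    [[-0.363, -0.0313, 0], 0, 0.05],
    [[-0.363, -0.0313, 0], 0, 0.05],
    [[-0.363, -0.0313, 0], 0, 0.05],
    [[-0.363, -0.0313, 0], 0, 0.05],
    [[-0.363, -0.0313, 0], 0, 0.05],
    [[-0.363, -0.0313, 0], 0, 0.05],
    [[-0.363, -0.0313, 0], 0, 0.05],
    [[-0.363, -0.0313, 0.01], 0, 0.05],
    [[-0.363, -0.0313, 0.018], 0, 0.05],
    [[-0.363, -0.0313, 0.018], 0, 0.05],
    [[-0.363, -0.0313, 0.018], 0, 0.05],
    [[-0.363, -0.0313, 0.018], 0, 0.05]
  ]
}}

```text
clock: 18.25
ee_pos: [0.5583, -0.325, 0.1003]
orientation: [[-0.182, 0.983, 0.008], [0.983, 0.182, -0.006], [-0.007, 0.006, -1.0]]
ft_force: [-0.6, 0.1, -0.5]
grip_width: 0.0611
```

```bash
python3 go.py .558,-.3255,.07,10.4 .558,-.3255,.013,10.4; python3 look.py g8 .558 -.32 .08 35
```

```text
t 18.25 p [ 0.5583 -0.325   0.1003] y 10.49 tilt [ 0.0076 -0.0058] q6 -0.89 F [-0.6  0.1 -0.5] M [-0.1   0.06 -0.01] w 0.0611
.558,-.3255,.07,10.4 -> [-0.0002, -0.0006, 0.0303] 0.1
.558,-.3255,.013,10.4 -> [0.0002, -0.001, 0.0873] 0.1
top origin 378 196 k 5.571
scene origin 115 115 k 5.571
```

View pics/g8.png

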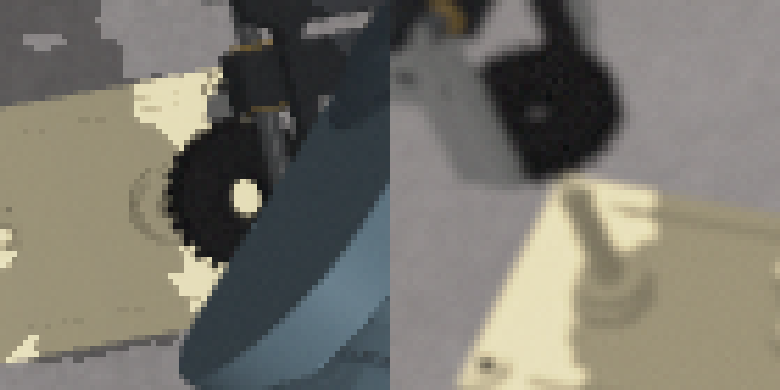

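Gear is held level above the shaft (bore at top 246,198 / scene 540,110; shaft tip scene 575,190).

```bash
python3 - <<'E'
from h import *
T,S=load("top","g8"),load("scene","g8")
q=lambda o,p:(o[0]+p[0]/5.571-.5,o[1]+p[1]/5.571-.5)
bT,bS=q((378,196),(246,198)),q((115,115),(150,110))
print(tri(T,bT,S,bS),onz(T,bT,.13),onz(S,bS,.13)); print("tip",onz(S,q((115,115),(185,190)),.084))
E
```

```text
(array([ 0.55636804, -0.32431436,  0.12762478]), np.float64(0.0012229134388297487)) [ 0.55595076 -0.3229395   0.13      ] [ 0.55809241 -0.32311757  0.13      ]
tip [ 0.55818218 -0.32349604  0.084     ]
```

{"op": "drive_tool", "data": {
  "deltas": [
    [[-0.001, 0, 0.015], 0, 0.05],
    [[-0.001, 0, 0.025], 0, 0.05],
    [[-0.001, 0, 0.03], 0, 0.05],
    [[-0.001, 0, 0.035], 0, 0.05],
    [[-0.001, 0, 0.04], 0, 0.05],
    [[-0.001, 0, 0.045], 0, 0.05],
    [[-0.001, 0, 0.05], 0, 0.05],
    [[-0.001, 0, 0.05], 0, 0.05]
  ]
}}

```text
clock: 19.15
ee_pos: [0.5585, -0.3264, 0.0497]
orientation: [[-0.182, 0.983, 0.007], [0.983, 0.182, -0.005], [-0.006, 0.006, -1.0]]
ft_force: [0.3, 0.3, -1.8]
grip_width: 0.0614
```

```bash
python3 go.py .558,-.3255,.013,10.4
```

```text
t 19.15 p [ 0.5585 -0.3264  0.0497] y 10.46 tilt [ 0.0069 -0.0052] q6 -0.89 F [ 0.3  0.3 -1.8] M [-0.03  0.1  -0.01] w 0.0614
.558,-.3255,.013,10.4 -> [0.0012, -0.0006, 0.0367] 0.1
```

{"op": "drive_tool", "data": {
  "deltas": [
    [[0, 0, 0.006], 0, 0.05],
    [[0, 0, 0.012], 0, 0.05],
    [[0, 0, 0.018], 0, 0.05],
    [[0, 0, 0.024], 0, 0.05],
    [[0, 0, 0.03], 0, 0.05],
    [[0, 0, 0.035], 0, 0.05],
    [[0, 0, 0.037], 0, 0.05],
    [[0, 0, 0.038], 0, 0.05],
    [[0, 0, 0.038], 0, 0.05]
  ]
}}

```text
clock: 20.05
ee_pos: [0.5589, -0.3266, 0.0117]
orientation: [[-0.182, 0.983, 0.007], [0.983, 0.182, -0.005], [-0.006, 0.006, -1.0]]
ft_force: [-0.2, 0.2, -1.1]
grip_width: 0.0615
```

{"op": "drive_tool", "data": {
  "deltas": [
    [[0, 0, 0.001], 0, 0.05],
    [[0, 0, 0.002], 0, 0.05],
    [[0, 0, 0.0025], 0, 0.05],
    [[0, 0, 0.0025], 0, 0.05]
  ]
}}

```text
clock: 20.45
ee_pos: [0.559, -0.3267, 0.0094]
orientation: [[-0.182, 0.983, 0.007], [0.983, 0.182, -0.005], [-0.007, 0.006, -1.0]]
ft_force: [0.5, 0.6, 0.8]
grip_width: 0.0614
```

{"op": "drive_tool", "data": {
  "deltas": [
    [[0, 0, 0.0005], 0, 0.05],
    [[0, 0, 0.001], 0, 0.05],
    [[0, 0, 0.001], 0, 0.05]
  ]
}}

```text
clock: 20.75
ee_pos: [0.559, -0.3268, 0.0093]
orientation: [[-0.182, 0.983, 0.007], [0.983, 0.182, -0.005], [-0.007, 0.006, -1.0]]
ft_force: [-3.0, 2.8, 5.7]
grip_width: 0.0612
```

Gear rests on the shoulder (5.7 N at the expected 9.3 mm). Release and go up.

{"op": "drive_tool", "data": {
  "deltas": [
    [[0, 0, 0], 0, 0.062],
    [[0, 0, 0], 0, 0.065],
    [[0, 0, 0], 0, 0.07],
    [[0, 0, 0], 0, 0.078],
    [[0, 0, 0], 0, 0.078],
    [[0, 0, -0.02], 0, 0.078],
    [[0, 0, -0.05], 0, 0.078],
    [[0, 0, -0.08], 0, 0.06],
    [[0, 0, -0.1], 0, 0.05],
    [[0, 0, -0.1], 0, 0.044],
    [[0, 0, -0.1], 0, 0.044]
  ]
}}

```text
clock: 21.85
ee_pos: [0.5582, -0.3261, 0.1088]
orientation: [[-0.182, 0.983, 0.007], [0.983, 0.182, -0.005], [-0.006, 0.006, -1.0]]
ft_force: [-0.4, 0.6, -0.2]
grip_width: 0.0492
```

```bash
python3 go.py .696,.038,.04,10.4 .696,.038,-.017,10.4
```

```text
t 21.85 p [ 0.5582 -0.3261  0.1088] y 10.47 tilt [ 0.0066 -0.0053] q6 -0.89 F [-0.4  0.6 -0.2] M [-0.01 -0.01  0.01] w 0.0492
.696,.038,.04,10.4 -> [0.3335, 0.2013, 0.0678] 0.1
.696,.038,-.017,10.4 -> [0.3338, 0.201, 0.1248] 0.1
```

{"op": "drive_tool", "data": {
  "deltas": [
    [[0.3336, 0.2011, 0.02], 0, 0.046],
    [[0.3336, 0.2011, 0.02], 0, 0.046],
    [[0.3336, 0.2011, 0.02], 0, 0.046],
    [[0.3336, 0.2011, 0.02], 0, 0.046],
    [[0.3336, 0.2011, 0.02], 0, 0.046],
    [[0.3336, 0.2011, 0.02], 0, 0.046],
    [[0.3336, 0.2011, 0.02], 0, 0.046],
    [[0.3336, 0.2011, 0.02], 0, 0.046],
    [[0.3336, 0.2011, 0.03], 0, 0.046],
    [[0.3336, 0.2011, 0.06], 0, 0.046],
    [[0.3336, 0.2011, 0.08], 0, 0.046],
    [[0.3336, 0.2011, 0.085], 0, 0.046],
    [[0.3336, 0.2011, 0.085], 0, 0.046]
  ]
}}

```text
clock: 23.15
ee_pos: [0.6941, 0.0374, 0.0203]
orientation: [[-0.181, 0.983, 0.002], [0.983, 0.181, -0.005], [-0.005, 0.001, -1.0]]
ft_force: [-0.6, 0.1, -0.3]
grip_width: 0.0459
```

```bash
python3 go.py .696,.038,-.017,10.4; python3 - <<'E'
from h import *
from bench import robot
T,S=robot.get_image("top"),robot.get_image("scene"); mt,ms=masks(T),masks(S)
a=blob(mt["cream"],(261,178.6)); b=blob(ms["cream"],(277,276.5)); print(a,b,onz(T,a[0],.016),onz(S,b[0],.012))
x,y=275,265
cv2.imwrite("pics/g9.png",np.hstack([cv2.resize(I["color"][v-35:v+35,u-35:u+35,::-1],(390,390),interpolation=cv2.INTER_CUBIC) for I,u,v in((T,261,190),(S,277,260))]))
E
```

```text
t 23.15 p [0.6941 0.0374 0.0203] y 10.43 tilt [ 0.0024 -0.005 ] q6 -0.29 F [-0.6  0.1 -0.3] M [-0.01 -0.01 -0.05] w 0.0459
.696,.038,-.017,10.4 -> [0.0004, 0.002, 0.0374] 0.0
(array([287.47463768, 283.14130435]), array([284, 279,   8,   9,  27], dtype=int32)) (array([391.84624413, 226.19248826]), array([381, 218,  22,  17, 153], dtype=int32)) [ 0.4334995  -0.02625774  0.016     ] [0.49914115 0.21789756 0.012     ]
```

{"op": "drive_tool", "data": {
  "deltas": [
    [[0.0004, 0.002, 0.012], 0, 0.046],
    [[0.0004, 0.002, 0.024], 0, 0.046],
    [[0.0004, 0.002, 0.034], 0, 0.046],
    [[0.0004, 0.002, 0.038], 0, 0.046],
    [[0.0004, 0.002, 0.038], 0, 0.038],
    [[0.0004, 0.002, 0.038], 0, 0.034],
    [[0.0004, 0.002, 0.038], 0, 0.03],
    [[0.0004, 0.002, 0.038], 0, 0.026],
    [[0.0004, 0.002, 0.038], 0, 0.022],
    [[0.0004, 0.002, 0.038], 0, 0.02],
    [[0.0004, 0.002, 0.038], 0, 0.02]
  ],
  "newtons": 25
}}

```text
clock: 24.35
ee_pos: [0.6989, 0.0379, -0.014]
orientation: [[-0.181, 0.983, 0.008], [0.983, 0.181, -0.005], [-0.007, 0.007, -1.0]]
ft_force: [-0.0, -0.2, 3.0]
grip_width: 0.0261
```

{"op": "drive_tool", "data": {
  "deltas": [
    [[0, 0, 0], 0, 0.02],
    [[0, 0, 0], 0, 0.02]
  ]
}}

```text
clock: 24.55
ee_pos: [0.6989, 0.0379, -0.014]
orientation: [[-0.181, 0.983, 0.008], [0.983, 0.181, -0.006], [-0.007, 0.007, -1.0]]
ft_force: [-0.2, 0.6, 1.4]
grip_width: 0.0263
```

```bash
python3 go.py;  python3 - <<'E'
from h import *
from bench import robot
S=robot.get_image("scene");T=robot.get_image("top")
u,v=proj(S,np.array([.696,.038,.01])).astype(int);u2,v2=proj(T,np.array([.696,.038,.01])).astype(int)
cv2.imwrite("pics/g9.png",np.hstack([cv2.resize(I["color"][b-25:b+25,a-25:a+25,::-1],(390,390),interpolation=cv2.INTER_CUBIC) for I,a,b in((T,u2,v2),(S,u,v))]))
E
```

```text
t 24.55 p [ 0.6989  0.0379 -0.014 ] y 10.44 tilt [ 0.0084 -0.0055] q6 -0.28 F [-0.2  0.6  1.4] M [-0.06  0.02 -0.05] w 0.0263
```

View pics/g9.png

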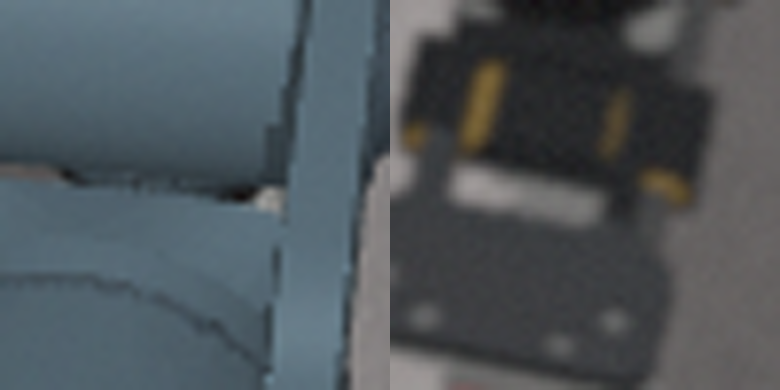

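{"op": "drive_tool", "data": {
  "deltas": [
    [[0, 0, -0.005], 0, 0.02],
    [[0, 0, -0.02], 0, 0.02],
    [[0, 0, -0.05], 0, 0.02],
    [[0, 0, -0.08], 0, 0.02],
    [[0, 0, -0.11], 0, 0.02],
    [[0, 0, -0.12], 0, 0.02],
    [[0, 0, -0.12], 0, 0.02]
  ]
}}

```text
clock: 25.35
ee_pos: [0.6993, 0.0385, 0.1088]
orientation: [[-0.181, 0.983, 0.013], [0.983, 0.181, -0.006], [-0.008, 0.012, -1.0]]
ft_force: [0.9, 0.7, -0.6]
grip_width: 0.0265
```

```bash
python3 go.py .558,-.3255,.11,10.4; python3 - <<'E'
from h import *
from bench import robot
S=robot.get_image("scene");T=robot.get_image("top")
X=np.array([.697,.038,.07])
u,v=proj(S,X).astype(int);u2,v2=proj(T,X).astype(int)
for n,I in(("top",T),("scene",S)):
    print(n,blob(masks(I)["cream"],proj(I,np.array([.697,.038,.13]))), blob(masks(I)["cream"],proj(I,np.array([.697,.038,.01]))))
cv2.imwrite("pics/g10.png",np.hstack([cv2.resize(I["color"][b-35:b+35,a-35:a+35,::-1],(390,390),interpolation=cv2.INTER_CUBIC) for I,a,b in((T,u2,v2),(S,u,v))])); print(u,v,u2,v2)
E
```

```text
t 25.35 p [0.6993 0.0385 0.1088] y 10.44 tilt [ 0.0129 -0.006 ] q6 -0.29 F [ 0.9  0.7 -0.6] M [-0.13  0.07 -0.03] w 0.0265
.558,-.3255,.11,10.4 -> [-0.3324, -0.2049, -0.0009] 0.0
top (array([165.66842182, 230.76641802]), array([ 138,  209,   56,   45, 1072], dtype=int32)) (array([287.47463768, 283.14130435]), array([284, 279,   8,   9,  27], dtype=int32))
scene (array([391.72087659, 226.33102653]), array([381, 218,  22,  18, 155], dtype=int32)) (array([391.72087659, 226.33102653]), array([381, 218,  22,  18, 155], dtype=int32))
276 265 260 174
```

View pics/g10.png

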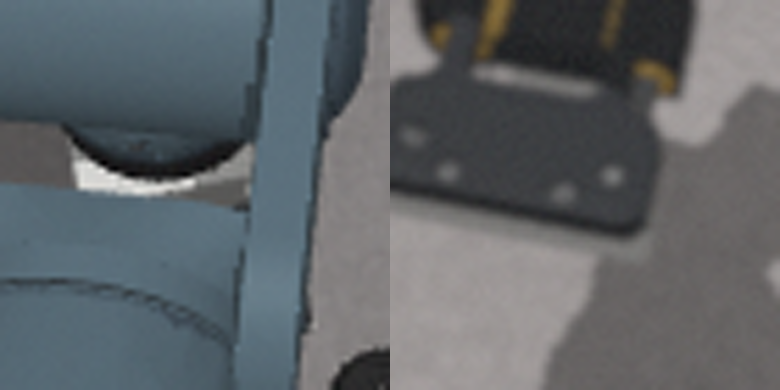

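The sleeve is gone from the bench and held (26.5 mm). Two views remain, so checks go by numbers from here. Carry it over the shaft.

{"op": "drive_tool", "data": {
  "deltas": [
    [[-0.3324, -0.2049, 0], 0, 0.02],
    [[-0.3324, -0.2049, 0], 0, 0.02],
    [[-0.3324, -0.2049, 0], 0, 0.02],
    [[-0.3324, -0.2049, 0], 0, 0.02],
    [[-0.3324, -0.2049, 0], 0, 0.02],
    [[-0.3324, -0.2049, 0], 0, 0.02],
    [[-0.3324, -0.2049, 0], 0, 0.02],
    [[-0.3324, -0.2049, 0], 0, 0.02],
    [[-0.3324, -0.2049, 0], 0, 0.02],
    [[-0.3324, -0.2049, 0], 0, 0.02],
    [[-0.3324, -0.2049, 0.005], 0, 0.02],
    [[-0.3324, -0.2049, 0.01], 0, 0.02],
    [[-0.3324, -0.2049, 0.01], 0, 0.02],
    [[-0.3324, -0.2049, 0.01], 0, 0.02],
    [[-0.3324, -0.2049, 0.01], 0, 0.02]
  ]
}}

```text
clock: 26.95
ee_pos: [0.5561, -0.325, 0.0959]
orientation: [[-0.182, 0.983, 0.007], [0.983, 0.182, -0.005], [-0.007, 0.006, -1.0]]
ft_force: [0.1, 0.2, -0.2]
grip_width: 0.0265
```

```bash
python3 go.py .558,-.3257,.05,10.4; python3 - <<'E'
from h import *
from bench import robot
for n,z in(("top",.119),("scene",.119)):
    I=robot.get_image(n);pickle.dump(I,open(n+"11.pkl","wb")); a=I["color"].astype(int)
    p=proj(I,np.array([.558,-.3257,.119])); u,v=p.round().astype(int); print(n,p.round(1))
    # char map: C cream-lit, d dark, . grey
    for y in range(v-14,v+24):
        print(y,"".join("C" if a[y,x,0]-a[y,x,2]>22 else "#" if a[y,x].max()<60 else "b" if a[y,x,2]-a[y,x,0]>12 else "." for x in range(u-24,u+24)))
E
```

```text
t 26.95 p [ 0.5561 -0.325   0.0959] y 10.48 tilt [ 0.0067 -0.0055] q6 -0.89 F [ 0.1  0.2 -0.2] M [-0.08  0.05 -0.01] w 0.0265
.558,-.3257,.05,10.4 -> [-0.0007, 0.0015, 0.0459] 0.1
top [421.2 230.3]
216 CCCCCCCCCCCCCCCCCCCCCC################b#########
217 CCCCCCCCCCCCCCCCCCCCCC################b#########
218 CCCCCCCCCCCCCCCCCCCCCC################b#######bb
219 CCCCCCCCCCCCCCCCCCCCCCC##############bb#####bbbb
220 CCCCCCCC.....#...CCCCCC#############bbbb###bbbbb
221 CCCCCC.###########..CC.############.bbbbbbbbbbbb
222 CCCCC##############....############bbbbbbbbbbbbb
223 CCC.###############....############bbbbbbbbbbbbb
224 CCC################.....##########bbbbbbbbbbbbbb
225 CC.################.....####C.CC.bbbbbbbbbbbbbbb
226 C.#################..##..CCC#....bbbbbbbbbbbbbbb
227 C##################.CCCCCCCC...#bbbbbbbbbbbbbbbb
228 .#################.CCCCCCCCC...bbbbbbbbbbbbbbbbb
229 .###########.###..CCCC.#.CCC.#.bbbbbbbbbbbbbbbbb
230 C##########.CCCCCCCCCC###.CCC#bbbbbbbbbbbbbbbbbb
231 ###########CCCCCCCCCC.####.CCbbbbbbbbbbbbbbbbbbb
232 ###########CCCCCCCCCC.###.CC.bbbbbbbbbbbbbbbbbbb
2
[... 2445 characters left out ...]
C..........
148 ..........................CCCCCCCCCCCCCCCCCC....
149 ..........................CCCCCCCCCCCCCCCCCCCC..
150 .........................CCCCCCCCCCCCCCCCCCCCCCC
151 ........................CCCCCCCCCCC.CCCCCCCCCCCC
152 ........................CCCCCCCCCC.####...CCCCCC
153 ........................CCCCCCCCCC..######...CCC
154 ........................CCC...CCCCC.#########.CC
155 ...........................##.CCCCC..#########.C
156 .........................####.CCCCCC.#########.C
157 .........................####..CCCCC.##########.
158 .......................#######.CCCCC..#########.
159 .......................#######..CCCCC.#########.
160 ......................#########.CCCCC.##########
```

```bash
python3 - <<'E'
from h import *
T=load("top",11);S=load("scene",11)
print("bore",onz(T,(420.3,231.9),.12),onz(T,(420.3,231.9),.126))
# sleeve outer in scene: cream rows130-142, right edge fit; bottom end
print("scene sleeve approx",onz(S,(118+26.5,136),.118)); print(proj(T,np.array([.5583,-.3257,.084])))
E
```

```text
bore [ 0.5544648  -0.32326235  0.12      ] [ 0.5542208  -0.32122006  0.126     ]
scene sleeve approx [ 0.55202758 -0.32371927  0.118     ]
[416.03413075 230.90054854]
```

{"op": "drive_tool", "data": {
  "deltas": [
    [[-0.0024, 0.0023, 0.01], 0, 0.02],
    [[-0.0024, 0.0023, 0.018], 0, 0.02],
    [[-0.0024, 0.0023, 0.023], 0, 0.02],
    [[-0.0024, 0.0023, 0.027], 0, 0.02],
    [[-0.0024, 0.0023, 0.031], 0, 0.02],
    [[-0.0024, 0.0023, 0.035], 0, 0.02],
    [[-0.0024, 0.0023, 0.039], 0, 0.02],
    [[-0.0024, 0.0023, 0.042], 0, 0.02],
    [[-0.0024, 0.0023, 0.042], 0, 0.02]
  ]
}}

```text
clock: 27.95
ee_pos: [0.5588, -0.3273, 0.0535]
orientation: [[-0.181, 0.983, 0.006], [0.983, 0.181, -0.005], [-0.006, 0.005, -1.0]]
ft_force: [-0.6, 0.2, -0.7]
grip_width: 0.0267
```

```bash
python3 go.py .5585,-.3265,.03,10.4
```

```text
t 27.95 p [ 0.5588 -0.3273  0.0535] y 10.46 tilt [ 0.0063 -0.0052] q6 -0.89 F [-0.6  0.2 -0.7] M [-0.01  0.07 -0.  ] w 0.0267
.5585,-.3265,.03,10.4 -> [0.001, -0.0002, 0.0235] 0.1
```

{"op": "drive_tool", "data": {
  "deltas": [
    [[0, 0, 0.005], 0, 0.02],
    [[0, 0, 0.01], 0, 0.02],
    [[0, 0, 0.015], 0, 0.02],
    [[0, 0, 0.019], 0, 0.02],
    [[0, 0, 0.021], 0, 0.02],
    [[0, 0, 0.0225], 0, 0.02],
    [[0, 0, 0.0235], 0, 0.02],
    [[0, 0, 0.0235], 0, 0.02]
  ]
}}

```text
clock: 28.75
ee_pos: [0.5589, -0.3274, 0.03]
orientation: [[-0.181, 0.983, 0.006], [0.983, 0.181, -0.005], [-0.006, 0.005, -1.0]]
ft_force: [-0.6, -0.2, 0.4]
grip_width: 0.0263
```

{"op": "drive_tool", "data": {
  "deltas": [
    [[0, 0, 0.001], 0, 0.02],
    [[0, 0, 0.0015], 0, 0.02],
    [[0, 0, 0.002], 0, 0.02],
    [[0, 0, 0.002], 0, 0.02]
  ]
}}

```text
clock: 29.15
ee_pos: [0.559, -0.3274, 0.028]
orientation: [[-0.181, 0.983, 0.006], [0.983, 0.181, -0.005], [-0.006, 0.005, -1.0]]
ft_force: [-0.9, 1.3, -0.4]
grip_width: 0.0262
```

{"op": "drive_tool", "data": {
  "deltas": [
    [[0, 0, 0.0007], 0, 0.02],
    [[0, 0, 0.0015], 0, 0.02],
    [[0, 0, 0.0015], 0, 0.02]
  ]
}}

```text
clock: 29.45
ee_pos: [0.5592, -0.3277, 0.0279]
orientation: [[-0.182, 0.983, 0.006], [0.983, 0.182, -0.005], [-0.007, 0.005, -1.0]]
ft_force: [-3.1, 3.4, 8.1]
grip_width: 0.0262
```

Sleeve seated (8 N at the expected height). Release, then on to the small gear.

{"op": "drive_tool", "data": {
  "deltas": [
    [[0, 0, 0], 0, 0.028],
    [[0, 0, 0], 0, 0.032],
    [[0, 0, 0], 0, 0.038],
    [[0, 0, 0], 0, 0.044],
    [[0, 0, -0.015], 0, 0.046],
    [[0, 0, -0.04], 0, 0.05],
    [[0, 0, -0.07], 0, 0.06],
    [[0, 0, -0.085], 0, 0.07],
    [[0, 0, -0.085], 0, 0.07],
    [[0, 0, -0.085], 0, 0.07]
  ]
}}

```text
clock: 30.45
ee_pos: [0.5584, -0.327, 0.1125]
orientation: [[-0.182, 0.983, 0.006], [0.983, 0.182, -0.005], [-0.006, 0.005, -1.0]]
ft_force: [-0.2, 0.3, -0.3]
grip_width: 0.0697
```

```bash
python3 go.py .6141,-.0436,.02,10.4
```

```text
t 30.45 p [ 0.5584 -0.327   0.1125] y 10.47 tilt [ 0.0058 -0.0052] q6 -0.89 F [-0.2  0.3 -0.3] M [-0.07  0.05  0.  ] w 0.0697
.6141,-.0436,.02,10.4 -> [0.2691, 0.1059, 0.0913] 0.1
```

{"op": "drive_tool", "data": {
  "deltas": [
    [[0.269, 0.106, 0.01], 0, 0.076],
    [[0.269, 0.106, 0.01], 0, 0.076],
    [[0.269, 0.106, 0.01], 0, 0.076],
    [[0.269, 0.106, 0.01], 0, 0.076],
    [[0.269, 0.106, 0.01], 0, 0.076],
    [[0.269, 0.106, 0.01], 0, 0.076],
    [[0.269, 0.106, 0.02], 0, 0.076],
    [[0.269, 0.106, 0.05], 0, 0.076],
    [[0.269, 0.106, 0.08], 0, 0.076],
    [[0.269, 0.106, 0.091], 0, 0.076],
    [[0.269, 0.106, 0.091], 0, 0.076],
    [[0.269, 0.106, 0.091], 0, 0.076]
  ]
}}

```text
clock: 31.65
ee_pos: [0.6146, -0.0443, 0.0207]
orientation: [[-0.181, 0.983, 0.006], [0.983, 0.181, -0.005], [-0.006, 0.005, -1.0]]
ft_force: [0.8, 0.4, 1.6]
grip_width: 0.0757
```

```bash
python3 go.py .6141,-.0436,-.018,10.4
```

```text
t 31.65 p [ 0.6146 -0.0443  0.0207] y 10.43 tilt [ 0.0062 -0.0054] q6 -0.43 F [0.8 0.4 1.6] M [-0.12  0.03 -0.06] w 0.0757
.6141,-.0436,-.018,10.4 -> [0.001, -0.0005, 0.0387] 0.0
```

{"op": "drive_tool", "data": {
  "deltas": [
    [[0.001, 0, 0.012], 0, 0.076],
    [[0.001, 0, 0.024], 0, 0.076],
    [[0.001, 0, 0.034], 0, 0.076],
    [[0.001, 0, 0.038], 0, 0.076],
    [[0.001, 0, 0.038], 0, 0.07],
    [[0.001, 0, 0.038], 0, 0.062],
    [[0.001, 0, 0.038], 0, 0.056],
    [[0.001, 0, 0.038], 0, 0.05],
    [[0.001, 0, 0.038], 0, 0.044],
    [[0.001, 0, 0.038], 0, 0.04],
    [[0.001, 0, 0.038], 0, 0.04],
    [[0.001, 0, 0.038], 0, 0.04]
  ],
  "newtons": 30
}}

```text
clock: 32.85
ee_pos: [0.615, -0.0436, -0.0168]
orientation: [[-0.181, 0.983, 0.007], [0.983, 0.181, -0.006], [-0.007, 0.006, -1.0]]
ft_force: [-1.3, 0.5, 2.1]
grip_width: 0.0494
```

```bash
cat > asc.py <<'E'
import sys
from h import *
from bench import robot
n=sys.argv[1]; X=np.array(list(map(float,sys.argv[2:5]))); w=int(sys.argv[5]); h=int(sys.argv[6])
I=robot.get_image(n); a=I["color"].astype(int); u,v=proj(I,X).round().astype(int); print(n,"x0",u-w,"centre",proj(I,X).round(1))
for y in range(v-h,v+h): print(y,"".join("C" if a[y,x,0]-a[y,x,2]>22 else "#" if a[y,x].max()<60 else "b" if a[y,x,2]-a[y,x,0]>12 else "." for x in range(u-w,u+w)))
E
python3 go.py; python3 asc.py scene .558 -.3257 .06 24 18
```

```text
t 32.85 p [ 0.615  -0.0436 -0.0168] y 10.43 tilt [ 0.007  -0.0055] q6 -0.43 F [-1.3  0.5  2.1] M [0.06 0.05 0.03] w 0.0494
scene x0 126 centre [150.  155.2]
137 ................................................
138 ................................................
139 ................................................
140 ................................................
141 ................................................
142 ................................................
143 ................................................
144 ................................................
145 ................................................
146 ...................CCCCC........................
147 ..................CCCCCCCCCCCC..................
148 ..................CCCCCCCCCCCCCCCCCC............
149 .................CCCCCCCCCCCCCCCCCCCCCCCC.......
150 .................CCCCCCCCCCCCCCCCCCCCCCCCCCCCCC.
151 ................CCCCCCCCCCCCCCCCCCCCCCCCCCCCCCCC
152 ................CCCCCCCCCCCCCC....CCCCCCCCCCCCCC
153 ................CCCCCCCCCCCCCCC###..CCCCCCCCCCCC
154 ................CCCCCCCCCCCCCCC.####..
[... 264 characters left out ...]
##CCCCCCCCC
160 ..............###.CCCCCCCCCCCCCC.######.CCCCCCCC
161 ..............####.CCCCCCCCCCCC.#######.CCCCCCCC
162 ..............#####..CCCCCCCCC..########CCCCCCCC
163 ...........CC.######.CCCCCCCCC.########.CCCCCCCC
164 ..........CCCC#######..CCCCC..#########.CCCCCCCC
165 .........CCCCC.#######......###########.CCCCCCCC
166 .........CCCCC.#######################.CCCCCCCCC
167 ........CCCCCCC.#####################.CCCCCCCCCC
168 ........CCCCCCC.#####################.CCCCCCCCCC
169 .......CCCCCCCCC.##################..CCCCCCCCCCC
170 .......CCCCCCCCCC.################.CCCCCCCCCCCCC
171 ......CCCCCCCCCCCC.#############..CCCCCCCCCCCCCC
172 ......CCCCCCCCCCCCC.##########..CCCCCCCCCCCCCCCC
```

{"op": "drive_tool", "data": {
  "deltas": [
    [[0, 0, -0.005], 0, 0.04],
    [[0, 0, -0.02], 0, 0.04],
    [[0, 0, -0.05], 0, 0.04],
    [[0, 0, -0.08], 0, 0.04],
    [[0, 0, -0.11], 0, 0.04],
    [[0, 0, -0.125], 0, 0.04],
    [[0, 0, -0.125], 0, 0.04],
    [[0, 0, -0.125], 0, 0.04]
  ],
  "newtons": 40
}}

```text
clock: 33.7
ee_pos: [0.6135, -0.0428, 0.1073]
orientation: [[-0.181, 0.983, 0.006], [0.983, 0.181, -0.005], [-0.006, 0.005, -1.0]]
ft_force: [0.3, 0.0, -1.5]
grip_width: 0.049
```

```bash
python3 go.py .5585,-.3265,.098,10.4
```

```text
t 33.7 p [ 0.6135 -0.0428  0.1073] y 10.43 tilt [ 0.0058 -0.0052] q6 -0.43 F [ 0.3  0.  -1.5] M [-0.05  0.08 -0.01] w 0.049
.5585,-.3265,.098,10.4 -> [-0.269, -0.1055, 0.0105] 0.0
```

{"op": "drive_tool", "data": {
  "deltas": [
    [[-0.269, -0.1055, 0], 0, 0.04],
    [[-0.269, -0.1055, 0], 0, 0.04],
    [[-0.269, -0.1055, 0], 0, 0.04],
    [[-0.269, -0.1055, 0], 0, 0.04],
    [[-0.269, -0.1055, 0], 0, 0.04],
    [[-0.269, -0.1055, 0], 0, 0.04],
    [[-0.269, -0.1055, 0], 0, 0.04],
    [[-0.269, -0.1055, 0.006], 0, 0.04],
    [[-0.269, -0.1055, 0.01], 0, 0.04],
    [[-0.269, -0.1055, 0.01], 0, 0.04],
    [[-0.269, -0.1055, 0.01], 0, 0.04]
  ]
}}

```text
clock: 34.8
ee_pos: [0.5587, -0.325, 0.0979]
orientation: [[-0.183, 0.983, 0.005], [0.983, 0.183, -0.004], [-0.005, 0.004, -1.0]]
ft_force: [-0.3, 0.6, 0.2]
grip_width: 0.0487
```

```bash
python3 go.py .5585,-.3265,.045,10.4; python3 asc.py top .558 -.3257 .119 20 14;python3 asc.py scene .558 -.3257 .1 20 16
```

```text
t 34.8 p [ 0.5587 -0.325   0.0979] y 10.53 tilt [ 0.005  -0.0045] q6 -0.89 F [-0.3  0.6  0.2] M [0.   0.04 0.07] w 0.0487
.5585,-.3265,.045,10.4 -> [-0.0012, -0.0006, 0.0529] 0.1
top x0 401 centre [421.2 230.3]
216 CCCCCCCCCCCCCC....################b#####
217 CCCCCCCCCCCCCC.....########CC####bb#####
218 CCCCCCCCCCCCCC.....###CC.C...####bbb####
219 CCCCCCCCCCCCCC.....##.##......##bbbbbbbb
220 CCCC.....#...CC########.......##bbbbbbbb
221 CC.######################.....#bbbbbbbbb
222 C########################......bbbbbbbbb
223 #########################.....bbbbbbbbbb
224 #########################...#bbbbbbbbbbb
225 ##########################...bbbbbbbbbbb
226 ##########################..bbbbbbbbbbbb
227 #######.C#################.bbbbbbbbbbbbb
228 ######.CCC################bbbbbbbbbbbbbb
229 #####.CCC.###########CC###bbbbbbbbbbbbbb
230 #####CCCC############.C###bbbbbbbbbbbbbb
231 #####CCCC#############..#bbbbbbbbbbbbbbb
232 #####CCCC.###########.C#bbbbbbbbbbbbbbbb
233 #####CCCC#############.#bbbbbbbbbbbbbbbb
234 #####.CCC.#############bbbbbbbbbbbbbbbbb
235 #####.CCCCC############bbbbbbb
[... 1144 characters left out ...]
#########................
144 ................######..................
145 ................###.....................
146 ....................CCCCC...............
147 ....................CCCCCCCCCCC.........
148 ...................CCCCCCCCCCCCCCCCCC...
149 ..................CCCCCCCCCCCCCCCCCCCCC.
150 ..................CCCCCCCCCCCCCCCCCCCCCC
151 .................CCCCCCCCCCCCCCCCCCCCCCC
152 .................CCCCCCCCCCCCC.#...CCCCC
153 .................CCCCCCCCCCCCCC.###...CC
154 .................CCCCCCCCCCCCCC.######.C
155 .................CCCCCCCCCCCCCCC.######.
156 ...................CCCCCCCCCCCCC.######.
157 ...................CCCCCCCCCCCCC.#######
158 ................##.CCCCCCCCCCCCC..######
```

```bash
python3 - <<'E'
from h import *
T=load("top",11);S=load("scene",11)
print(onz(T,(422.7,231),.122),onz(S,(142.1,136),.128),onz(S,(142.1,136),.122))
E
```

```text
[ 0.55637478 -0.32802007  0.122     ] [ 0.56035084 -0.32074178  0.128     ] [ 0.55650744 -0.32533652  0.122     ]
```

{"op": "drive_tool", "data": {
  "deltas": [
    [[-0.0008, 0, 0.015], 0, 0.04],
    [[-0.0008, 0, 0.022], 0, 0.04],
    [[-0.0008, 0, 0.027], 0, 0.04],
    [[-0.0008, 0, 0.031], 0, 0.04],
    [[-0.0008, 0, 0.035], 0, 0.04],
    [[-0.0008, 0, 0.039], 0, 0.04],
    [[-0.0008, 0, 0.042], 0, 0.04],
    [[-0.0008, 0, 0.042], 0, 0.04]
  ]
}}

```text
clock: 35.7
ee_pos: [0.5591, -0.3265, 0.0562]
orientation: [[-0.182, 0.983, 0.005], [0.983, 0.182, -0.005], [-0.006, 0.004, -1.0]]
ft_force: [0.6, -0.1, -0.3]
grip_width: 0.0485
```

```bash
python3 go.py .5585,-.3265,.043,10.4
```

```text
t 35.7 p [ 0.5591 -0.3265  0.0562] y 10.5 tilt [ 0.0054 -0.0049] q6 -0.89 F [ 0.6 -0.1 -0.3] M [0.   0.04 0.01] w 0.0485
.5585,-.3265,.043,10.4 -> [0.0002, -0.0006, 0.0132] 0.1
```

{"op": "drive_tool", "data": {
  "deltas": [
    [[0, 0, 0.003], 0, 0.04],
    [[0, 0, 0.006], 0, 0.04],
    [[0, 0, 0.009], 0, 0.04],
    [[0, 0, 0.011], 0, 0.04],
    [[0, 0, 0.012], 0, 0.04],
    [[0, 0, 0.013], 0, 0.04],
    [[0, 0, 0.0135], 0, 0.04],
    [[0, 0, 0.0135], 0, 0.04]
  ]
}}

```text
clock: 36.5
ee_pos: [0.5592, -0.3266, 0.0427]
orientation: [[-0.182, 0.983, 0.005], [0.983, 0.182, -0.005], [-0.006, 0.004, -1.0]]
ft_force: [0.7, 0.3, -0.8]
grip_width: 0.0486
```

{"op": "drive_tool", "data": {
  "deltas": [
    [[0, 0, 0.0007], 0, 0.04],
    [[0, 0, 0.0014], 0, 0.04],
    [[0, 0, 0.002], 0, 0.04],
    [[0, 0, 0.002], 0, 0.04]
  ]
}}

```text
clock: 36.9
ee_pos: [0.5593, -0.3268, 0.0412]
orientation: [[-0.182, 0.983, 0.006], [0.983, 0.182, -0.005], [-0.006, 0.005, -1.0]]
ft_force: [-1.1, -0.4, 3.8]
grip_width: 0.0487
```

Small gear rests on the sleeve (3.8 N at the expected 41.2 mm). Release and go to the idler.

{"op": "drive_tool", "data": {
  "deltas": [
    [[0, 0, 0], 0, 0.05],
    [[0, 0, 0], 0, 0.054],
    [[0, 0, 0], 0, 0.06],
    [[0, 0, 0], 0, 0.066],
    [[0, 0, -0.015], 0, 0.066],
    [[0, 0, -0.04], 0, 0.066],
    [[0, 0, -0.06], 0, 0.066],
    [[0, 0, -0.07], 0, 0.066],
    [[0, 0, -0.07], 0, 0.066],
    [[0, 0, -0.07], 0, 0.066]
  ]
}}

```text
clock: 37.9
ee_pos: [0.5587, -0.3262, 0.1108]
orientation: [[-0.182, 0.983, 0.005], [0.983, 0.182, -0.005], [-0.006, 0.004, -1.0]]
ft_force: [0.2, -0.3, -0.6]
grip_width: 0.0657
```

```bash
python3 go.py .4342,-.0265,.02,10.4
```

```text
t 37.9 p [ 0.5587 -0.3262  0.1108] y 10.5 tilt [ 0.0052 -0.0048] q6 -0.89 F [ 0.2 -0.3 -0.6] M [-0.06  0.11  0.06] w 0.0657
.4342,-.0265,.02,10.4 -> [0.3179, -0.0681, 0.0887] 0.1
```

{"op": "drive_tool", "data": {
  "deltas": [
    [[0.318, -0.068, 0], 0, 0.066],
    [[0.318, -0.068, 0], 0, 0.066],
    [[0.318, -0.068, 0], 0, 0.066],
    [[0.318, -0.068, 0], 0, 0.066],
    [[0.318, -0.068, 0], 0, 0.066],
    [[0.318, -0.068, 0], 0, 0.066],
    [[0.318, -0.068, 0], 0, 0.066],
    [[0.318, -0.068, 0.02], 0, 0.066],
    [[0.318, -0.068, 0.05], 0, 0.066],
    [[0.318, -0.068, 0.08], 0, 0.066],
    [[0.318, -0.068, 0.088], 0, 0.066],
    [[0.318, -0.068, 0.088], 0, 0.066],
    [[0.318, -0.068, 0.088], 0, 0.066]
  ]
}}

```text
clock: 39.2
ee_pos: [0.4348, -0.0266, 0.0214]
orientation: [[-0.182, 0.983, 0.006], [0.983, 0.182, -0.005], [-0.006, 0.005, -1.0]]
ft_force: [-0.5, -0.2, 0.6]
grip_width: 0.0664
```

```bash
python3 go.py .4342,-.0265,-.018,10.4; python3 asc.py scene .555 -.31 .05 26 18
```

```text
t 39.2 p [ 0.4348 -0.0266  0.0214] y 10.5 tilt [ 0.0059 -0.0051] q6 -0.5 F [-0.5 -0.2  0.6] M [-0.08  0.04 -0.06] w 0.0664
.4342,-.0265,-.018,10.4 -> [0.0004, -0.0008, 0.0394] 0.1
scene x0 132 centre [158.1 159.2]
141 ....................................................
142 ....................................................
143 ....................................................
144 ....................................................
145 ...............######...............................
146 ............##...#######............................
147 ..........###CCCC.#######...........................
148 .........###.CCCCC.#######...C......................
149 ........####.CCCCC..######.CCCCCCC..................
150 .......#####.CCCCCC.######.CCCCCCCCCCCCCC...........
151 .......######.CCCCC.#######CCCCCCCCCCCCCCCCCCC......
152 ......#######.CCCCC.#######.CCCCCCCCCCCCCCCCCCCCCCC.
153 ......########.CCC..########..CCCCCCCCCCCCCCCCCCCCCC
154 ......########.....###########..CCCCCCCCCCCCCCCCCCCC
155 ......#########################.CCCCCCCCCCCCCCCCCCCC
156 ......#####################
[... 465 characters left out ...]
CCCCCCCCCCCCCCCC
165 ...CCCCC###########..############.CCCCCCCCCCCCCCCCCC
166 ...CCCCC.#######################.CCCCCCCCCCCCCCCCCCC
167 ...CCCCCC#######################CCCCCCCCCCCCCCCCCCCC
168 ..CCCCCCC.#####################.CCCCCCCCCCCCCCCCCCCC
169 .CCCCCCCCC.###################.CCCCCCCCCCCCCCCCCCCCC
170 .CCCCCCCCCC.################..CCCCCCCCCCCCCCCCCCCCCC
171 .CCCCCCCCCCC.##############.CCCCCCCCCCCCCCCCCCCCCCCC
172 CCCCCCCCCCCCC.###########..CCCCCCCCCCCCCCCCCCCCCCCCC
173 CCCCCCCCCCCCCC...........CCCCCCCCCCCCCCCCCCCCCCCCCCC
174 CCCCCCCCCCCCCCCCCCCCCCCCCCCCCCCCCCCCCCCCCCCCCCCCCCCC
175 CCCCCCCCCCCCCCCCCCCCCCCCCCCCCCCCCCCCCCCCCCCCCCCCCCCC
176 CCCCCCCCCCCCCCCCCCCCCCCCCCCCCCCCCCCCCCCCCCCCCCCCCCCC
```

{"op": "drive_tool", "data": {
  "deltas": [
    [[0, 0, 0.012], 0, 0.066],
    [[0, 0, 0.024], 0, 0.066],
    [[0, 0, 0.034], 0, 0.066],
    [[0, 0, 0.039], 0, 0.066],
    [[0, 0, 0.039], 0, 0.06],
    [[0, 0, 0.039], 0, 0.052],
    [[0, 0, 0.039], 0, 0.046],
    [[0, 0, 0.039], 0, 0.04],
    [[0, 0, 0.039], 0, 0.034],
    [[0, 0, 0.039], 0, 0.03],
    [[0, 0, 0.039], 0, 0.03],
    [[0, 0, 0.039], 0, 0.03]
  ],
  "newtons": 30
}}

```text
clock: 40.45
ee_pos: [0.436, -0.0271, -0.0168]
orientation: [[-0.182, 0.983, 0.008], [0.983, 0.182, -0.006], [-0.007, 0.007, -1.0]]
ft_force: [-0.6, 0.2, 3.7]
grip_width: 0.0384
```

```bash
python3 go.py
```

```text
t 40.45 p [ 0.436  -0.0271 -0.0168] y 10.49 tilt [ 0.0079 -0.0057] q6 -0.5 F [-0.6  0.2  3.7] M [-0.09  0.17  0.06] w 0.0384
```

{"op": "drive_tool", "data": {
  "deltas": [
    [[0, 0, -0.005], 0, 0.03],
    [[0, 0, -0.02], 0, 0.03],
    [[0, 0, -0.05], 0, 0.03],
    [[0, 0, -0.08], 0, 0.03],
    [[0, 0, -0.11], 0, 0.03],
    [[0, 0, -0.12], 0, 0.03],
    [[0, 0, -0.12], 0, 0.03],
    [[0, 0, -0.12], 0, 0.03]
  ],
  "newtons": 40
}}

```text
clock: 41.25
ee_pos: [0.4341, -0.0261, 0.1019]
orientation: [[-0.182, 0.983, 0.006], [0.983, 0.182, -0.005], [-0.006, 0.005, -1.0]]
ft_force: [0.7, 0.7, -0.5]
grip_width: 0.0382
```

```bash
python3 go.py .544,-.2437,.065,10.4
```

```text
t 41.25 p [ 0.4341 -0.0261  0.1019] y 10.49 tilt [ 0.0058 -0.0051] q6 -0.5 F [ 0.7  0.7 -0.5] M [-0.07  0.05  0.01] w 0.0382
.544,-.2437,.065,10.4 -> [-0.2337, 0.0682, 0.0386] 0.1
```

{"op": "drive_tool", "data": {
  "deltas": [
    [[-0.2337, 0.0682, 0], 0, 0.03],
    [[-0.2337, 0.0682, 0], 0, 0.03],
    [[-0.2337, 0.0682, 0], 0, 0.03],
    [[-0.2337, 0.0682, 0], 0, 0.03],
    [[-0.2337, 0.0682, 0], 0, 0.03],
    [[-0.2337, 0.0682, 0], 0, 0.03],
    [[-0.2337, 0.0682, 0.015], 0, 0.03],
    [[-0.2337, 0.0682, 0.03], 0, 0.03],
    [[-0.2337, 0.0682, 0.037], 0, 0.03],
    [[-0.2337, 0.0682, 0.037], 0, 0.03],
    [[-0.2337, 0.0682, 0.037], 0, 0.03]
  ]
}}

```text
clock: 42.35
ee_pos: [0.5437, -0.2429, 0.0664]
orientation: [[-0.183, 0.983, 0.005], [0.983, 0.183, -0.005], [-0.006, 0.004, -1.0]]
ft_force: [0.7, 0.1, -1.1]
grip_width: 0.0383
```

```bash
python3 go.py .544,-.2437,.01,10.4;python3 look.py g12 .546 -.265 .06 35
```

```text
t 42.35 p [ 0.5437 -0.2429  0.0664] y 10.54 tilt [ 0.0054 -0.0047] q6 -0.79 F [ 0.7  0.1 -1.1] M [-0.05  0.04 -0.03] w 0.0383
.544,-.2437,.01,10.4 -> [-0.0005, -0.0001, 0.0564] 0.1
top origin 352 202 k 5.571
scene origin 142 125 k 5.571
```

View pics/g12.png

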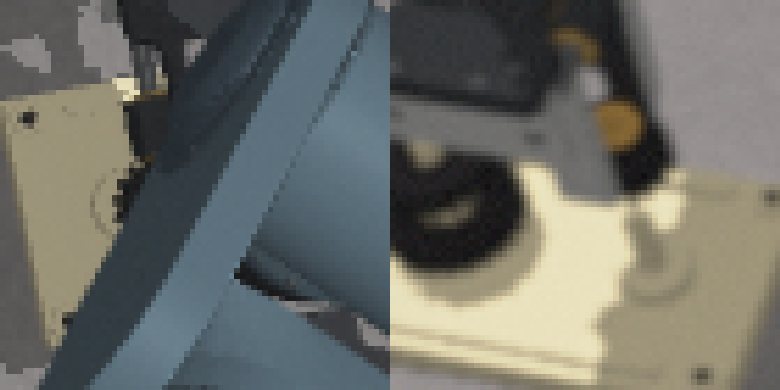

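```bash
python3 - <<'E'
from h import *
S=load("scene","g12")
print(onz(S,(142+226/5.571-.5,125+123/5.571-.5),.107)); 
for X in [(.5437,-.2429,.107),(.5437,-.2429,.056),(.5437,-.2429,.022)]: print(((proj(S,np.array(X))-[142,125]+.5)*5.571+[390,0]).round())
E
```

```text
[ 0.53990716 -0.24302765  0.107     ]
[611. 130.]
[639. 214.]
[657. 265.]
```

{"op": "drive_tool", "data": {
  "deltas": [
    [[-0.0005, 0, 0.01], 0, 0.03],
    [[-0.0005, 0, 0.018], 0, 0.03],
    [[-0.0005, 0, 0.024], 0, 0.03],
    [[-0.0005, 0, 0.028], 0, 0.03],
    [[-0.0005, 0, 0.032], 0, 0.03],
    [[-0.0005, 0, 0.036], 0, 0.03],
    [[-0.0005, 0, 0.04], 0, 0.03],
    [[-0.0005, 0, 0.04], 0, 0.03]
  ]
}}

```text
clock: 43.25
ee_pos: [0.5444, -0.2441, 0.0267]
orientation: [[-0.183, 0.983, 0.006], [0.983, 0.183, -0.005], [-0.006, 0.005, -1.0]]
ft_force: [-0.2, -0.6, -0.9]
grip_width: 0.0381
```

```bash
python3 go.py .544,-.2437,.0062,10.4
```

```text
t 43.25 p [ 0.5444 -0.2441  0.0267] y 10.52 tilt [ 0.006  -0.0052] q6 -0.79 F [-0.2 -0.6 -0.9] M [-0.02  0.04  0.01] w 0.0381
.544,-.2437,.0062,10.4 -> [0.0006, -0.0004, 0.0205] 0.1
```

{"op": "drive_tool", "data": {
  "deltas": [
    [[0, 0, 0.004], 0, 0.03],
    [[0, 0, 0.008], 0, 0.03],
    [[0, 0, 0.012], 0, 0.03],
    [[0, 0, 0.016], 0, 0.03],
    [[0, 0, 0.018], 0, 0.03],
    [[0, 0, 0.0195], 0, 0.03],
    [[0, 0, 0.0205], 0, 0.03],
    [[0, 0, 0.0205], 0, 0.03]
  ]
}}

```text
clock: 44.05
ee_pos: [0.5445, -0.2442, 0.0061]
orientation: [[-0.183, 0.983, 0.006], [0.983, 0.183, -0.005], [-0.006, 0.005, -1.0]]
ft_force: [-0.2, -0.1, -0.4]
grip_width: 0.0383
```

{"op": "drive_tool", "data": {
  "deltas": [
    [[0, 0, 0.0007], 0, 0.03],
    [[0, 0, 0.0014], 0, 0.03],
    [[0, 0, 0.002], 0, 0.03],
    [[0, 0, 0.002], 0, 0.03]
  ]
}}

```text
clock: 44.45
ee_pos: [0.5447, -0.2443, 0.0052]
orientation: [[-0.183, 0.983, 0.006], [0.983, 0.183, -0.005], [-0.006, 0.005, -1.0]]
ft_force: [-3.0, 1.5, 5.7]
grip_width: 0.0382
```

The idler rests on the foot (5.7 N at the expected 5.2 mm). Release, rise and move away.

{"op": "drive_tool", "data": {
  "deltas": [
    [[0, 0, 0], 0, 0.04],
    [[0, 0, 0], 0, 0.045],
    [[0, 0, 0], 0, 0.052],
    [[0, 0, 0], 0, 0.058],
    [[0, 0, -0.015], 0, 0.058],
    [[0, 0, -0.04], 0, 0.058],
    [[0, 0, -0.08], 0, 0.058],
    [[0, 0, -0.12], 0, 0.058],
    [[0.05, 0, -0.14], 0, 0.058],
    [[0.1, 0, -0.14], 0, 0.058],
    [[0.15, 0, -0.14], 0, 0.058],
    [[0.2, 0, -0.14], 0, 0.058],
    [[0.25, 0, -0.14], 0, 0.058],
    [[0.3, -0.05, -0.14], 0, 0.058],
    [[0.3, -0.1, -0.14], 0, 0.058],
    [[0.3, -0.12, -0.14], 0, 0.058],
    [[0.3, -0.12, -0.14], 0, 0.058]
  ]
}}

```text
clock: 46.15
ee_pos: [0.368, 0.0302, 0.1428]
orientation: [[-0.183, 0.983, 0.007], [0.983, 0.183, -0.006], [-0.007, 0.006, -1.0]]
ft_force: [-0.5, 0.2, 0.0]
grip_width: 0.0579
```

```bash
python3 go.py; python3 - <<'E'
from h import *
from bench import robot
ims=[]
for n,X in(("top",(.552,-.285,.04)),("scene",(.552,-.285,.04))):
    d=robot.get_image(n); pickle.dump(d,open(n+"99.pkl","wb")); u,v=proj(d,np.array(X)).astype(int)
    ims.append(cv2.resize(d["color"][v-35:v+35,u-35:u+35,::-1],(390,390),interpolation=cv2.INTER_CUBIC))
r=cv2.resize(d["color"][200:380,330:480,::-1],(170,204)) if 0 else None
A=np.hstack(ims)
S=d; b=cv2.resize(S["color"][215:375,240:500,::-1],(338,208)); c=cv2.resize(load("top",99)["color"][120:280,120:400,::-1],(364,208))
cv2.imwrite("pics/final.png",np.vstack([A,np.pad(np.hstack([c,b]),((0,0),(0,78),(0,0)))]))
E
```

```text
t 46.15 p [0.368  0.0302 0.1428] y 10.57 tilt [ 0.0072 -0.0057] q6 -0.41 F [-0.5  0.2  0. ] M [-0.08 -0.04  0.08] w 0.0579
```

View pics/final.png

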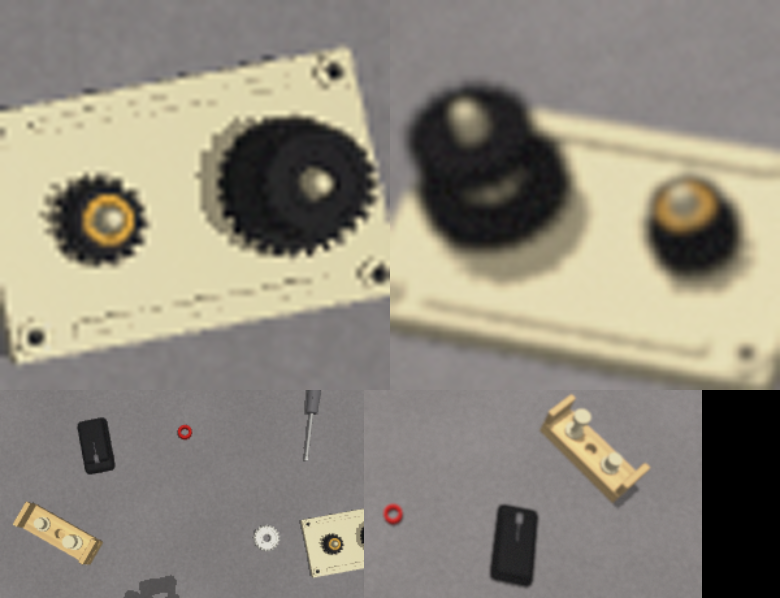

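The stack is complete: shaft tip through the small gear at (317,183) top, sleeve visible between the gears in scene. The idler sits on the axle with its hub up at (109,219). The rack, mouse, white gear and red ring are untouched. I'm handing it in.

```bash
python3 -c "
from bench import robot; print(robot.close_job())"
```

```text
the job is handed in; nothing more can be done
None
```

The gearbox is built and handed in at about 46 s on the robot's clock. The shaft stands in the open bearing. On it are the large gear on the shoulder, then the sleeve, then the small gear. The idler is on the stub axle, hub up. Each part was lowered until it touched and then released, with 3–8 N at contact. Each touched within about 0.1 mm of the height expected from where it was gripped.

- **Last checks:** The final pictures show the sleeve between the two gears and the shaft tip through the small gear. The other two spindles, the mouse, the white gear and the red ring look unmoved by eye. The gripper was clear of everything.
- **Finger length disagreement:** The finger ends turned out to be about 23 mm above the reported TCP. Because of this, two tries at gripping the large gear closed above it. I found the offset by lightly touching the gear's top at about 8 N, and the third grip held. The shaft was therefore gripped higher up than planned.
- **Smaller disagreements:**
  - The two cameras differed by 1–2 mm in most checks, up to about 7 mm on a few hand-picked points.
  - The sleeve grip read 26 mm instead of 28.
  - The tool's tilt drifted to at most 0.8°.

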